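# Clamp the washed serving boards flat to dry

### The arm

A 6-joint arm with a two-finger parallel gripper is mounted at the origin on the work surface. World frame = base frame: x ahead of the robot, y to its left, z up, the work surface at z = 0. Lengths are in mm, angles in rad, forces in N, time in s.
With the tool pointing down it reaches from about 225 to 725 mm from the base axis. Payload 3.1 kg.
Tool frame: the origin (TCP) lies midway between the tips of the shut fingers; the grasp point (between the pads) lies 19 mm behind it; z points along the fingers, y is the line along which they close (so a half turn about z gives the same grasp; the last joint's range is limited). The gripper opens to 85 mm and grips with 20 to 120 N. Pads are 22 mm wide; open, the fingers measure 114 mm over their backs; the gripper's body (76 mm by 85 mm) begins 54 mm behind the grasp point. The pads swing forward as they close: fully open they stand 13 mm farther back than shut.
Start: joints at [-0.128, 0.048, 0.099, 1.622, 0, 1.443], TCP at [524.993, -0.012, 231.312] pointing down, gripper open.
Joint ranges: [-2.91, 2.91], [-0.99, 1.94], [-1.21, 1.42], [-2.12, 2.29], [-1.49, 1.47], [-3.14, 3.14]. Speed limits (rad/s): [2.79, 2.79, 3.14, 3.14, 3.14, 3.14].

### API

Orientations are given as a unit quaternion [w, x, y, z].
In Python, from cell import manip, viewer, hand_in gives the robot as it stands.
- The arm moves only by the tool carry_out, never from a script. Its argument "plan" is text: rows parted by semicolons, each of 7 numbers parted by spaces: the turn, a rotation vector about the tool's x, y, z in rad, then the shift along the tool's x, y, z in m, then the opening, from -1 (shut) to 1 (fully open). A call has 1 to 8 rows; each row is the pose to reach, as a shift and turn from the pose commanded when the call began, along the tool's axes at that moment; what a row does not reach only later rows make up. A row lasts 1/8 s, in which the tool goes at most 62.5 mm and 10.7 degrees, less where a joint would pass 70% of its speed; a pose out of reach is approached as far as the arm can. A call with a gripper value outside its range is refused whole. The fingers move at their own pace and stop on an object; "squeeze" is the grip in N (left out, the last holds). Time passes only in rows, so rows that repeat a pose let the fingers close. It gives the time, the measured TCP pose, the force, the opening and the grip force at its end, in the units of the state.
- manip.observe(): the state, without advancing time (a new reading comes with each control period).
- viewer.grab_frame(name): name is "scene" or "side" or "wrist"; returns a dict with "img" (384x512x3 uint8, red, green, blue), "K" (3x3 intrinsics, pixels), "T" (4x4, takes a point from camera to world coordinates). Camera axes: x right, y down, z forward; pixel columns grow to the right and rows downward; lengths in mm; the calibration is good to about 2 mm. A picture is of the moment at which its call begins. There is no depth.
- hand_in(): hands the job in; it is judged then, once.
Trained networks look in a picture, given as the dict that the camera call returned (one of the last four; its "shot" number tells which), for a name from the list of things; names that differ only in an ending like _2 or _b are one class to them, and where a whole thing is asked for, a point or a joint stands for the part that bears it (a point fixed in the world has none). Each returns a list of dicts, best first, with "conf" (0 to 1); they miss things now and then, are a little off and sometimes report something else, mostly with a low value. They report only what shows in the picture. A call takes as long as a camera call. They do not tell look-alikes from the thing itself.
- viewer.recognise(picture, name): "extent" ([left, top, right, bottom] in pixels, round what is visible of it).
- viewer.pinpoint(picture, name): "location" ([column, row] in pixels: a listed point, or the origin of a listed thing).
The state is a dict: "time_s": time; "joint_pos": joint angles; "qd": joint speeds; "tau": joint torques, N m; "tool_pos": TCP position; "eef_rot": TCP orientation; "force": force on the tool from outside, world axes, zero at the start; "torque": the same for the moment, N m; "width": finger opening in mm; "grasp_force": force on a finger pad.
Only numpy, scipy, OpenCV 4.12 (cv2) and the standard library are available. Lean on these libraries where they do the work, as an engineer would, in place of code of your own. Each camera call takes 0.05 s, during which the arm holds its last target. There are 200 camera calls.

### The job

The washed pine serving boards on the braai shelf must dry flat: wind the G-clamp open far enough, and one at a time slide every board into its throat, feet down and handle towards you, until its blade meets the upright back fence, so that they lie squarely on one another on the clamp's bed. Lay the plain pine pressing block lengthwise along the middle of the stack, its end against the fence too, then screw the clamp down until the pad meets the block and snug it up about a third of a turn more: firm, but not so hard that it bruises the wood. Let go of everything, and leave the spatula, trivet, timer and crock where they are.

Things in the scene. Friction and masses are not known exactly. Their poses are not given: they have to be found in the camera images.
- clamp: iron G-clamp bolted upright to the shelf, throat open to the robot. Origin on the shelf on the screw's vertical axis; x points from the mouth to the back fence, z up. Pine bed 132 x 100 mm centred on the axis, top 20 mm up. Fence 100 mm wide, 148 mm high, face at x = 66 mm. Upper arm 24 mm wide, z 164 to 198 mm, over the bed, ending in a boss 38 mm across on the axis, z 162 to 208 mm
- bed (a point): centre of the bed's top, on the screw's axis, 20 mm above the shelf; axes as the clamp's. A board pushed home against the fence has its origin on this axis; boards stack at 16 mm each
- handle (a joint): turn of the screw's cross bar, rad, growing clockwise from above, 0 to 47. 0 = fully up: pad 126 mm above the bed, bar 298 mm above the shelf, lying along the clamp's x. A turn clockwise lowers screw, bar and pad 10 mm. It stays where left. Running free takes 0.16 N m (3 N at 50 mm from the axis); once the pad bears on the work that grows by about 0.03 N m per eighth of a turn
- bar_mid (a point): middle of the cross bar, on the screw's axis, at the bar's height. The bar is a round steel rod 10 mm thick with a hub 26 mm across (15 mm above and below) and a ball 16 mm across at each end, 62 mm from the axis. It can be pushed round with a fingertip, or gripped
- bar_end (a point): centre of one end ball of the cross bar; at joint value 0 it points to the clamp's -x (the mouth)
- pad_face (a point): centre of the underside of the clamp's pad, a rubber-faced disc 42 mm across, 14 mm high, that does not turn; it goes down with the screw and gives once it bears: a quarter to half a turn beyond first contact holds firmly, beyond three quarters of a turn it bruises the wood
- pad: the pad itself, origin as pad_face
- board1: pine serving board on two 6 mm high cross feet; blade 130 x 84 x 10 mm, straight handle 28 mm wide, 10 thick, 90 long from the middle of one end, pointing to the robot. Origin: under the blade's centre, at the feet's underside; x along the board away from the handle, z up: blade x -65 to 65 mm, handle -65 to -155 mm, both z 6 to 16 mm. 0.1 kg. Three to five alike are there
- board2: pine serving board on two 6 mm high cross feet; blade 130 x 84 x 10 mm, straight handle 28 mm wide, 10 thick, 90 long from the middle of one end, pointing to the robot. Origin: under the blade's centre, at the feet's underside; x along the board away from the handle, z up: blade x -65 to 65 mm, handle -65 to -155 mm, both z 6 to 16 mm. 0.1 kg. Three to five alike are there
- board3: pine serving board on two 6 mm high cross feet; blade 130 x 84 x 10 mm, straight handle 28 mm wide, 10 thick, 90 long from the middle of one end, pointing to the robot. Origin: under the blade's centre, at the feet's underside; x along the board away from the handle, z up: blade x -65 to 65 mm, handle -65 to -155 mm, both z 6 to 16 mm. 0.1 kg. Three to five alike are there
- board4: pine serving board on two 6 mm high cross feet; blade 130 x 84 x 10 mm, straight handle 28 mm wide, 10 thick, 90 long from the middle of one end, pointing to the robot. Origin: under the blade's centre, at the feet's underside; x along the board away from the handle, z up: blade x -65 to 65 mm, handle -65 to -155 mm, both z 6 to 16 mm. 0.1 kg. Three to five alike are there
- board5: pine serving board on two 6 mm high cross feet; blade 130 x 84 x 10 mm, straight handle 28 mm wide, 10 thick, 90 long from the middle of one end, pointing to the robot. Origin: under the blade's centre, at the feet's underside; x along the board away from the handle, z up: blade x -65 to 65 mm, handle -65 to -155 mm, both z 6 to 16 mm. 0.1 kg. Three to five alike are there
- block: the pressing block, a plain straight pine bar 200 x 48 x 22 mm, no handle, no feet. Origin: centre of its underside; x along its length, z up (either end may lead). With its end against the fence its origin is 34 mm in front of the screw's axis. About 0.11 kg
- spatula: stainless spatula 260 mm long lying on the shelf to the left of the boards; not used
- trivet: mitt-shaped red silicone trivet, about 200 mm long, 9 mm thick, lying beyond the clamp; not used
- timer: round white kitchen timer 76 mm across, 57 mm high, with a turning knob; not used
- crock: white ceramic crock 100 mm across, 125 mm high, with steel skewers standing in it to 250 mm; not used
Not all that is in view belongs to the job. Leave any orange or turquoise look-alike of the board3 alone.

How it is judged (in metres and radians):
On the way, in this order (a step that is already met when the one before it is completed fails the run):
1. every board lies on the bed in one square stack, home against the fence, and is let go (x of board1 in the frame of bed between -0.01 and 0.01 m and y of board1 in the frame of bed between -0.012 and 0.012 m and angle between the x axis of each of board1, board2, board3, board4, board5 and the x axis of bed, either way round below 0.12 rad and angle between each of board1, board2, board3, board4, board5's own z axis and vertical below 0.08 rad and z of each of board1, board2, board3, board4, board5 in the frame of bed below 0.07 m and x of board2 in the frame of bed between -0.01 and 0.01 m and y of board2 in the frame of bed between -0.012 and 0.012 m and x of board3 in the frame of bed between -0.01 and 0.01 m and y of board3 in the frame of bed between -0.012 and 0.012 m and x of board4 in the frame of bed between -0.01 and 0.01 m and y of board4 in the frame of bed between -0.012 and 0.012 m and x of board5 in the frame of bed between -0.01 and 0.01 m and y of board5 in the frame of bed between -0.012 and 0.012 m and contact force between the fingers and board1 below 0.3 N and contact force between the fingers and board2 below 0.3 N and contact force between the fingers and board3 below 0.3 N and contact force between the fingers and board4 below 0.3 N and contact force between the fingers and board5 below 0.3 N), for 0.2 s.
2. the pressing block lies lengthwise on the stack with its end at the fence (x of block in the frame of bed between -0.052 and -0.022 m and y of block in the frame of bed between -0.014 and 0.014 m and angle between the x axis of block and the x axis of bed, either way round below 0.17 rad and angle between block's own z axis and vertical below 0.1 rad and z of block in the frame of bed above 0.04 m and contact force between the fingers and block below 0.3 N), for 0.2 s.
3. the pad is screwed down firmly on the block (x of board1 in the frame of bed between -0.01 and 0.01 m and y of board1 in the frame of bed between -0.012 and 0.012 m and angle between the x axis of each of board1, board2, board3, board4, board5 and the x axis of bed, either way round below 0.12 rad and angle between each of board1, board2, board3, board4, board5's own z axis and vertical below 0.08 rad and z of each of board1, board2, board3, board4, board5 in the frame of bed below 0.07 m and x of board2 in the frame of bed between -0.01 and 0.01 m and y of board2 in the frame of bed between -0.012 and 0.012 m and x of board3 in the frame of bed between -0.01 and 0.01 m and y of board3 in the frame of bed between -0.012 and 0.012 m and x of board4 in the frame of bed between -0.01 and 0.01 m and y of board4 in the frame of bed between -0.012 and 0.012 m and x of board5 in the frame of bed between -0.01 and 0.01 m and y of board5 in the frame of bed between -0.012 and 0.012 m and x of block in the frame of bed between -0.052 and -0.022 m and y of block in the frame of bed between -0.014 and 0.014 m and angle between the x axis of block and the x axis of bed, either way round below 0.17 rad and angle between block's own z axis and vertical below 0.1 rad and z of block in the frame of bed above 0.04 m and contact force between pad and block above 20 N), for 0.3 s.
At the end, for the whole second after the job is handed in: Boards level on the bed, within 10 mm of home lengthwise, 12 mm sideways, 0.12 rad of square; block level on top, its origin 22 to 52 mm in front of the screw axis, within 14 mm of the middle and 0.17 rad of square; pad presses it with 20 to 100 N; screw still (all of step 3 and contact force between pad and block below 100 N and velocity of joint handle between -0.05 and 0.05 rad/s); the robot touches nothing.
It fails at once if the pad is driven so hard that it bruises the wood (over 120 N) (contact force between pad and block above 120 N).
It fails at once if the spatula is pushed aside by more than 25 mm or tipped (distance of spatula from where it was at the start of the episode above 0.025 m).
It fails at once if the trivet is pushed aside by more than 25 mm or tipped (distance of trivet from where it was at the start of the episode above 0.025 m).
It fails at once if the crock is pushed aside by more than 25 mm or tipped (distance of crock from where it was at the start of the episode above 0.025 m or angle between crock's own z axis and vertical above 0.3 rad).
It fails at once if the timer is pushed aside by more than 25 mm or tipped (distance of timer from where it was at the start of the episode above 0.025 m).
Of board1, board2, board3, board4, board5 only 3 to 5 are there at a start; the rules pass over those that are not, and their reading is None.
At some moment in a run one of board1, board2, board3, board4, board5, block may be knocked a few centimetres aside while the robot is not near it.
Once in a run the grip may slacken for a moment while it holds something.
It also fails if it takes over 210 s, if anything falls off the work surface, if the arm or the gripper's body presses on something with over 40 N, if the wrist force passes 120 N, or if a joint passes its speed limit or range.

## Working session

There is one attempt and no reset: what is moved stays moved. The work goes in short steps, Python scripts to look and compute and a tool call to move; the robot and the scene stay as the last step left them, time stands still between calls to the robot, and variables do not carry over. Pictures are saved under pics/ and viewed, at most 14 in all, crops included, and the job is handed in when it is done.

Besides the shell and the picture viewer there is one more tool, called after ">>>" as a command line: name --argument value ..., lists and objects as JSON in quotes. carry_out: Moves the arm, as the interface text tells. Its arguments: {"type":"object","properties":{"plan":{"type":"string"},"squeeze":{"type":"number"}},"required":["plan"]}

```bash
ls; mkdir -p pics; cat > h.py <<'E'
import numpy as np, cv2
from cell import manip, viewer, hand_in
from scipy.spatial.transform import Rotation as R
def snap(n,f=None):
    d=viewer.grab_frame(n)
    if f: cv2.imwrite('pics/'+f,cv2.cvtColor(d['img'],cv2.COLOR_RGB2BGR))
    return d
def ray(d,uv):
    K=np.array(d['K']);T=np.array(d['T'])
    v=T[:3,:3]@np.linalg.solve(K,[uv[0],uv[1],1.]);return T[:3,3],v/np.linalg.norm(v)
def onz(d,uv,z):
    o,v=ray(d,uv);return o+v*(z-o[2])/v[2]
def tri(*ps):
    A=np.zeros((3,3));b=np.zeros(3);L=[]
    for d,uv in ps:
        o,v=ray(d,uv);P=np.eye(3)-np.outer(v,v);A+=P;b+=P@o;L.append((P,o))
    x=np.linalg.solve(A,b);return x,[round(float(np.linalg.norm(P@(x-o))),1) for P,o in L]
def proj(d,p):
    T=np.array(d['T']);c=T[:3,:3].T@(np.array(p)-T[:3,3]);q=np.array(d['K'])@c;return q[:2]/q[2]
def st():
    s=manip.observe();q=s['eef_rot'];r=R.from_quat([q[1],q[2],q[3],q[0]])
    return s,np.array(s['tool_pos']),r
E
python3 - <<'E'
from h import *
a=snap('scene','a.png');b=snap('side','b.png');w=snap('wrist','w.png')
s,p,r=st();print(s['time_s'],p,r.as_matrix().round(3).tolist(),s['width'])
np.set_printoptions(precision=1,suppress=True)
for n in ['board1','block','clamp','bed','bar_mid','bar_end','pad_face','spatula','trivet','timer','crock']:
  for nm,d in (('sc',a),('si',b),('wr',w)):
    print(n,nm,[(np.round(x['location'],1).tolist(),round(x['conf'],2)) for x in viewer.pinpoint(d,n)][:7])
E
```

```text
pics
0.15 [5.24528490e+02 4.69446831e-02 2.30366110e+02] [[0.0, 1.0, -0.002], [1.0, -0.0, 0.0], [0.0, -0.002, -1.0]] 85.59792229535576
board1 sc [([194.5, 176.7], 0.92), ([208.6, 237.5], 0.81), ([317.4, 229.2], 0.67), ([110.6, 238.0], 0.66), ([351.1, 223.1], 0.65), ([375.7, 222.0], 0.62)]
board1 si [([223.6, 310.2], 0.84), ([217.1, 344.8], 0.84), ([232.0, 277.8], 0.81), ([279.6, 149.8], 0.79), ([256.4, 195.4], 0.61)]
board1 wr [([324.5, 19.2], 0.97), ([305.0, 330.6], 0.88)]
block sc [([172.5, 231.8], 0.95), ([274.2, 231.4], 0.32)]
block si [([267.4, 179.3], 0.68)]
block wr []
clamp sc [([271.7, 232.2], 0.8)]
clamp si [([243.7, 242.9], 0.78)]
clamp wr [([315.6, 173.7], 0.79)]
bed sc [([275.0, 230.2], 0.75)]
bed si []
bed wr [([316.5, 175.7], 0.59)]
bar_mid sc [([277.0, 199.7], 0.48)]
bar_mid si [([241.4, 198.1], 0.66), ([253.7, 198.0], 0.45)]
bar_mid wr [([401.7, 283.8], 0.85)]
bar_end sc [([291.2, 205.8], 0.67)]
bar_end si [([226.8, 200.8], 0.53)]
bar_end wr [([507.8, 210.0], 0.57), ([318.9, 175.8], 0.23)]
pad_face sc [([272.9, 221.0], 0.5), ([405.2, 217.2], 0.29)]
pad_face si [([239.8, 222.3], 0.37)]
pad_face wr [([333.8, 197.7], 0.87), ([334.3, 193.3], 0.34)]
spatula sc [([402.5, 214.2], 0.69)]
spatula si []
spatula wr [([333.5, 198.1], 0.32)]
trivet sc [([244.9, 277.3], 0.69)]
trivet si [([208.1, 212.5], 0.94)]
trivet wr []
timer sc [([312.0, 271.9], 0.85)]
timer si [([186.8, 260.2], 0.65)]
timer wr [([467.4, 71.2], 0.83)]
crock sc [([347.8, 263.0], 0.69), ([171.8, 233.4], 0.41)]
crock si [([180.2, 293.6], 0.65)]
crock wr []
```

View pics/a.png

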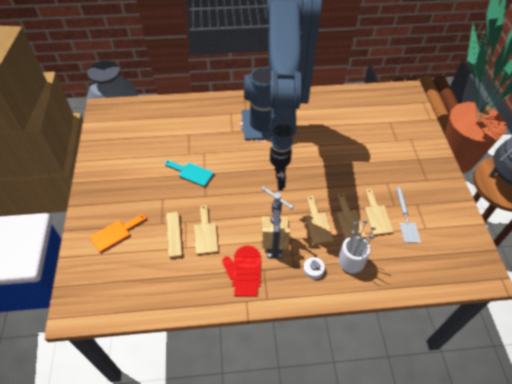

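View pics/b.png

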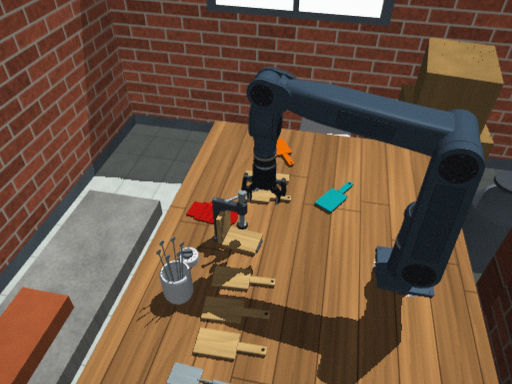

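View pics/w.png

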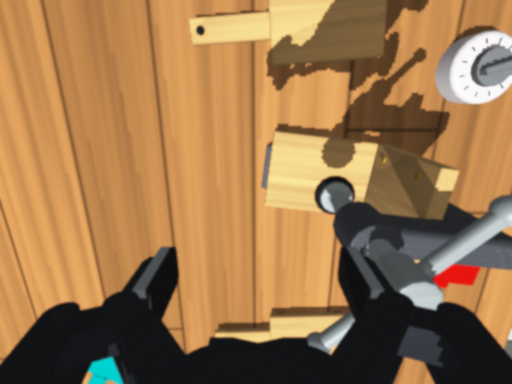

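Scene picture: pine boards at about (207,237), (317,228), (347,218, in shadow) and (377,220), and the block at (173,233). The look-alikes are turquoise at (194,176) and orange at (112,237). The clamp is at (275,232) with an empty bed. Side and wrist views agree, with handles towards the robot and the bed at wrist (320,175).

```bash
python3 - <<'E'
from h import *
np.set_printoptions(precision=1,suppress=True)
a=snap('scene');b=snap('side');w=snap('wrist')
A={};
for n in ['clamp','bed','bar_mid','bar_end','pad_face','timer','crock','board1','block','spatula','trivet']:
  for k,d in (('a',a),('b',b),('w',w)):
    A[n,k]=[x['location'] for x in viewer.pinpoint(d,n) if x['conf']>.25]
D=dict(a=a,b=b,w=w)
for n in ['clamp','bed','bar_mid','bar_end','pad_face','timer','crock','block']:
  for c in ('ab','aw','bw'):
    l=[A[n,k] for k in c]
    if all(l): x,e=tri(*[(D[k],A[n,k][0]) for k in c]);print(n,c,x,e)
for k in 'abw':
  for n,z in (('board1',0),('block',0),('spatula',0),('trivet',0),('clamp',0)):
    for u in A[n,k]: print(k,n,np.round(u),onz(D[k],u,z))
for k in 'abw': print(k,np.array(D[k]['T'])[:3,3],np.array(D[k]['K'])[0])
big=cv2.resize(a['img'][160:300,140:440],None,fx=2.6,fy=2.6,interpolation=cv2.INTER_CUBIC)
cv2.imwrite('pics/a2.png',cv2.cvtColor(big,cv2.COLOR_RGB2BGR))
E
```

```text
clamp ab [ 662.3 -149.3 -219.5] [24.8, 24.8]
clamp aw [ 658.1 -114.  -296.1] [20.9, 20.9]
clamp bw [612.1 -29.7 -51. ] [1.4, 1.4]
bed ab [603.4 -14.6  23.3] [7.7, 7.7]
bed aw [603.7 -10.5  12.7] [1.4, 1.4]
bed bw [595.2  -3.6  43.8] [1.1, 1.1]
bar_mid ab [ 632.  -366.4  -13.5] [79.0, 79.0]
bar_mid aw [ 688.1 -294.1   63.4] [128.7, 128.7]
bar_mid bw [611.  -26.7 224.2] [3.2, 3.2]
bar_end ab [649.4  26.1 240. ] [3.5, 3.5]
bar_end aw [647.8  26.5 241.2] [2.6, 2.6]
bar_end bw [652.1  27.5 237.7] [0.2, 0.2]
pad_face ab [602.9 -20.9  87.3] [0.3, 0.3]
pad_face aw [602.5 -19.5  85.1] [1.2, 1.2]
pad_face bw [601.1 -15.8  93. ] [0.3, 0.3]
timer ab [783.2 115.6   4.3] [4.7, 4.7]
timer aw [776.9 112.9  -0.7] [0.8, 0.8]
timer bw [787.3 111.8  -9.5] [4.0, 4.0]
crock ab [761.5 259.4   0.1] [0.2, 0.2]
block ab [ 583.2 -411.2   -8.6] [4.1, 4.1]
a board1 [110. 242.] [ 585.3 -659.4    0. ]
a board1 [378. 223.] [597.8 409.1   0. ]
a board1 [197. 175.] [ 282.7 -316.7    0. ]
a board1 [209. 237.] [ 598.  -273.4   -0. ]
a board1 [349. 224.] [588.3 293.9   0. ]
a board1 [319. 228.] [597.5 169.5   0. ]
a blo
[... 394 characters left out ...]
] [603.3 287.5   0. ]
b board1 [330. 202.] [ 284.8 -316.7    0. ]
b board1 [233. 277.] [598.3 154.    0. ]
b board1 [281. 147.] [ 554.6 -674.2    0. ]
b board1 [218. 346.] [581.8 417.4   0. ]
b block [265. 181.] [ 584.  -396.4    0. ]
b spatula [240. 226.] [632.6 -94.6   0. ]
b trivet [209. 214.] [ 772.5 -132.1    0. ]
b clamp [242. 247.] [600.   13.3   0. ]
w board1 [325.  23.] [602.1 164.9   0. ]
w board1 [306. 333.] [ 604.3 -293.3    0. ]
w spatula [324.  20.] [600.5 167.3   0. ]
w trivet [504. 209.] [876.  -69.5  -0. ]
w clamp [315. 173.] [602.7 -16.4   0. ]
a [1522.9 -185.7 1557.3] [453.2   0.  261.1]
b [ 356.1  997.6 1174.2] [403.6   0.  258.7]
w [523.6  81.7 373.1] [280.6   0.  257.8]
```

View pics/a2.png

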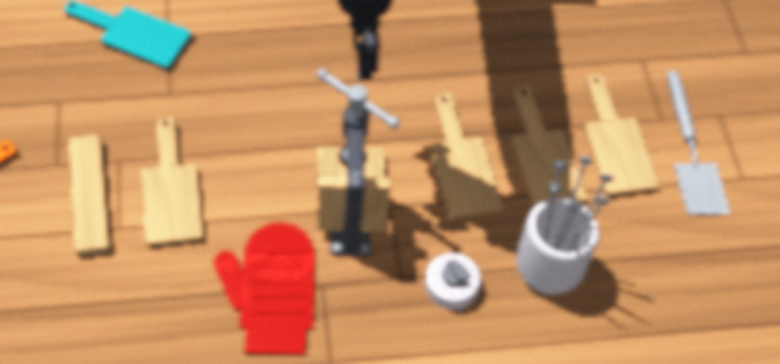

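>>> carry_out --plan "0 0 -0.18 -0.012 -0.025 -0.05 -1;0 0 -0.36 -0.012 -0.025 -0.07 -1;0 0 -0.54 -0.012 -0.025 -0.07 -1;0 0 -0.72 -0.012 -0.025 -0.07 -1;0 0 -0.9 -0.012 -0.025 -0.07 -1;0 0 -1.08 -0.012 -0.025 -0.07 -1;0 0 -1.26 -0.012 -0.025 -0.07 -1;0 0 -1.44 -0.012 -0.025 -0.07 -1"

```text
time_s: 4.6
tool_pos: [500.0, -12.0, 301.4]
eef_rot: [0.0, 0.062, 0.998, 0.0]
force: [-0.4, -0.3, -0.7]
width: 0.1
grasp_force: 0.0
```

>>> carry_out --plan "0 0 -0.131 0 0 0 -1;0 0 -0.131 0 0 0 -1"

```text
time_s: 4.85
tool_pos: [500.0, -12.0, 301.3]
eef_rot: [0.0, 0.001, 1.0, -0.0]
force: [0.5, -0.7, -0.3]
width: -0.0
grasp_force: 0.0
```

```bash
cat > m.py <<'E'
from h import *
np.set_printoptions(precision=1,suppress=True)
s,p,r=st();print(s['time_s'],p,r.as_matrix().round(3).tolist(),s['width'],np.array(s['joint_pos']),s['force'])
E
cat > bar.py <<'E'
from m import *
import sys
a=snap('scene');b=snap('side');w=snap('wrist',sys.argv[1] if len(sys.argv)>1 else None)
D=dict(a=a,b=b,w=w)
for n in ['bar_mid','bar_end','pad_face','bed']:
  for k,d in D.items(): print(n,k,[(np.round(x['location']).tolist(),round(x['conf'],2)) for x in viewer.pinpoint(d,n)][:3])
  g={k:[x['location'] for x in viewer.pinpoint(d,n)] for k,d in D.items()}
  for c in ('ab','aw','bw'):
    if all(g[k] for k in c): x,e=tri(*[(D[k],g[k][0]) for k in c]);print(n,c,x,e[0])
E
python3 bar.py w2.png
```

```text
4.85 [500.  -12.  301.3] [[-1.0, 0.001, 0.0], [0.001, 1.0, -0.0], [-0.0, -0.0, -1.0]] -0.013971328980618418 [-0.2  0.   0.2  1.8 -0.  -0.2] [ 0.5 -0.7 -0.3]
bar_mid a [([279.0, 199.0], 0.42)]
bar_mid b [([244.0, 196.0], 0.53)]
bar_mid w [([20.0, 200.0], 0.22)]
bar_mid ab [600.3 -10.7 235.7] 5.7
bar_mid aw [534.6 -73.9 263.9] 100.8
bar_mid bw [  853.8 -1090.3  -754.5] 3.5
bar_end a [([292.0, 207.0], 0.65)]
bar_end b [([227.0, 202.0], 0.44)]
bar_end w []
bar_end ab [646.4  31.7 242.2] 3.4
pad_face a [([276.0, 221.0], 0.41)]
pad_face b [([240.0, 227.0], 0.59)]
pad_face w [([255.0, 242.0], 0.49)]
pad_face ab [605.6 -10.5  87.9] 3.2
pad_face aw [606.9 -14.6  95.1] 1.6
pad_face bw [611.6 -15.6  81. ] 2.6
bed a [([276.0, 230.0], 0.93)]
bed b [([244.0, 238.0], 0.92)]
bed w [([258.0, 220.0], 0.72), ([259.0, 237.0], 0.47)]
bed ab [600.2 -12.   21.6] 3.7
bed aw [605.3 -10.8  24.4] 0.5
bed bw [599.4 -10.5  29.4] 3.4
```

View pics/w2.png

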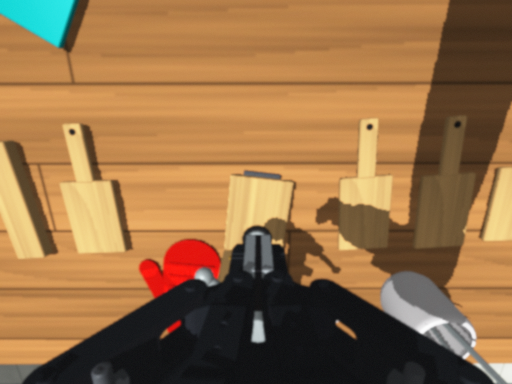

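```bash
cat > /tmp/x.py <<'E'
from m import *
w=snap('wrist')
P=dict(Ahole=(72,131,16),Acl=(61,183,16),Acr=(117,181,16),Aend=(101,250,16),Bhole=(370,125,16),Bcl=(339,178,16),Bcr=(391,176,16),Bend=(364,248,16),Chole=(458,124,16),Ccl=(420,175,16),Ccr=(475,173,16),Cend=(440,246,16),bedl=(231,176,20),bedr=(293,181,20),blk_l=(-2,145,22),blk_r=(15,142,22),blk_e1=(18,257,22),blk_e2=(44,254,22))
for k,(u,v,z) in P.items(): print(k,onz(w,(u,v),z))
print(np.array(w['T']))
cv2.imwrite('pics/w3.png',cv2.cvtColor(cv2.resize(w['img'][150:270,205:325],None,fx=5,fy=5,interpolation=cv2.INTER_CUBIC),cv2.COLOR_RGB2BGR))
E
python3 /tmp/x.py
```

```text
6.2 [500.  -12.  301.3] [[-1.0, -0.0, -0.0], [-0.0, 1.0, -0.0], [0.0, -0.0, -1.0]] 0.10553304384179117 [-0.2  0.   0.2  1.8 -0.  -0.2] [-0.2  0.1  0. ]
Ahole [ 464.2 -289.8   16. ]
Acl [ 545.4 -324.4   16. ]
Acr [ 542.1 -235.    16. ]
Aend [ 666.1 -282.4   16. ]
Bhole [455.2 154.9  16. ]
Bcl [537.1 116.4  16. ]
Bcr [533.8 198.2  16. ]
Bend [662.3 171.2  16. ]
Chole [453.7 285.6  16. ]
Ccl [532.1 243.6  16. ]
Ccr [528.9 329.6  16. ]
Cend [658.4 301.5  16. ]
bedl [532.7 -53.8  20. ]
bedr [540.8  43.4  20. ]
blk_l [ 484.2 -401.    22. ]
blk_r [ 479.7 -374.4   22. ]
blk_e1 [ 676.2 -423.4   22. ]
blk_e2 [ 670.3 -377.4   22. ]
[[ -0.    0.9   0.3 416.5]
 [  1.    0.    0.  -12.4]
 [  0.    0.3  -0.9 443.1]
 [  0.    0.    0.    1. ]]
```

View pics/w3.png

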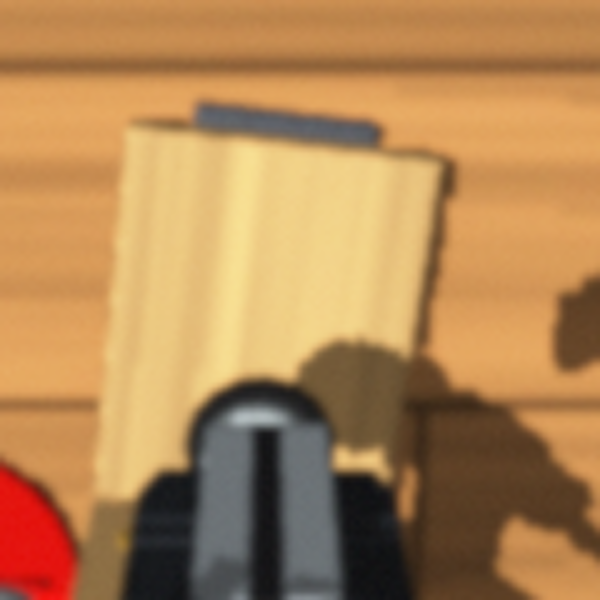

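Wrist crop: the bed's near corners are at about (231,174) and (294,182), so the clamp yaw is about -0.12 and its axis is near (602.5,-12.5). The bar lies at about 45°/225° at z≈240. I'll unscrew it first by pushing the bar round anticlockwise.

>>> carry_out --plan "0 0 0 -0.0565 -0.0005 0 -1;0 0 0 -0.0565 -0.0005 0.04 -1;0 0 0 -0.0565 -0.0005 0.0693 -1;0 0 0 -0.0565 -0.0005 0.0693 -1"

```text
time_s: 6.75
tool_pos: [554.7, -12.2, 228.4]
eef_rot: [-0.004, -0.0, 1.0, 0.001]
force: [-0.3, -0.1, 0.2]
width: 0.0
grasp_force: 0.0
```

>>> carry_out --plan "0 0 0 -0.0135 -0.0325 -0.001 -1;0 0 0 -0.046 -0.046 -0.002 -1;0 0 0 -0.0785 -0.0325 -0.003 -1;0 0 0 -0.092 0 -0.004 -1;0 0 0 -0.0785 0.0325 -0.0055 -1;0 0 0 -0.046 0.046 -0.007 -1;0 0 0 -0.0135 0.0325 -0.008 -1;0 0 0 0 0 -0.0095 -1"

```text
time_s: 7.75
tool_pos: [557.3, -9.7, 245.4]
eef_rot: [0.004, -0.002, 1.0, 0.002]
force: [1.6, 5.1, 0.9]
width: -0.2
grasp_force: 2.2
```

```bash
python3 bar.py
```

```text
7.75 [557.3  -9.7 245.4] [[-1.0, -0.004, 0.008], [-0.004, 1.0, 0.004], [-0.008, 0.004, -1.0]] -0.22246623620452213 [-0.1  0.1  0.2  1.6  0.  -0.1] [1.6 5.1 0.9]
bar_mid a [([280.0, 198.0], 0.59)]
bar_mid b [([245.0, 194.0], 0.45), ([244.0, 242.0], 0.36)]
bar_mid w [([255.0, 328.0], 0.77)]
bar_mid ab [597.5  -9.2 242.8] 10.4
bar_mid aw [610.8 -10.1 247.2] 5.4
bar_mid bw [593.  -12.5 256.1] 6.4
bar_end a [([285.0, 206.0], 0.41)]
bar_end b [([221.0, 195.0], 0.59)]
bar_end w []
bar_end ab [661.3  11.2 259.9] 7.7
pad_face a [([276.0, 218.0], 0.55)]
pad_face b [([241.0, 227.0], 0.4)]
pad_face w [([256.0, 223.0], 0.81)]
pad_face ab [600.6  -9.2  93.6] 4.6
pad_face aw [603.9 -14.6 105.9] 1.5
pad_face bw [609.3 -15.4  84.9] 4.0
bed a [([276.0, 230.0], 0.81), ([173.0, 233.0], 0.72), ([348.0, 261.0], 0.61)]
bed b [([243.0, 193.0], 0.5)]
bed w [([258.0, 196.0], 0.93)]
bed ab [649.6 -50.3 178.7] 48.1
bed aw [602.8 -11.3  21.9] 2.6
bed bw [565.1 -16.8 236. ] 37.2
```

>>> carry_out --plan "0 0 0 -0.0135 -0.0325 0.002 -1;0 0 0 -0.046 -0.046 0.002 -1;0 0 0 -0.0785 -0.0325 0.001 -1;0 0 0 -0.092 0 -0.000 -1;0 0 0 -0.0785 0.0325 -0.0015 -1;0 0 0 -0.046 0.046 -0.003 -1;0 0 0 -0.0135 0.0325 -0.004 -1;0 0 0 0 0 -0.006 -1"

```text
time_s: 10.1
tool_pos: [556.5, -9.9, 248.3]
eef_rot: [0.002, -0.002, 1.0, 0.002]
force: [2.5, 3.3, -1.3]
width: 0.1
grasp_force: 2.1
```

>>> carry_out --plan "0 0 0 -0.0135 -0.0325 -0.001 -1;0 0 0 -0.046 -0.046 -0.002 -1;0 0 0 -0.0785 -0.0325 -0.003 -1;0 0 0 -0.092 0 -0.004 -1;0 0 0 -0.0785 0.0325 -0.0055 -1;0 0 0 -0.046 0.046 -0.007 -1;0 0 0 -0.0135 0.0325 -0.008 -1;0 0 0 0 0 -0.0095 -1"

```text
time_s: 11.1
tool_pos: [556.5, -9.9, 257.9]
eef_rot: [0.002, -0.002, 1.0, 0.002]
force: [2.3, 4.0, -1.3]
width: 0.3
grasp_force: 2.1
```

>>> carry_out --plan "0 0 0 -0.0135 -0.0325 -0.001 -1;0 0 0 -0.046 -0.046 -0.002 -1;0 0 0 -0.0785 -0.0325 -0.003 -1;0 0 0 -0.092 0 -0.004 -1;0 0 0 -0.0785 0.0325 -0.005 -1;0 0 0 -0.063 0.0425 -0.005 -1;0 0 0 -0.063 0.0425 -0.005 -1;0 0 0 -0.082 0.04 -0.007 -1"

```text
time_s: 12.1
tool_pos: [637.9, 27.4, 264.7]
eef_rot: [-0.0, -0.0, 1.0, -0.0]
force: [-0.9, 0.4, 0.4]
width: -0.0
grasp_force: 0.0
```

```bash
python3 bar.py
```

```text
12.1 [637.9  27.4 264.7] [[-1.0, -0.0, -0.0], [-0.0, 1.0, -0.0], [0.0, -0.0, -1.0]] -0.01661488401574815 [-0.1  0.4  0.5  1.7 -0.  -0.1] [-0.9  0.4  0.4]
bar_mid a [([277.0, 191.0], 0.5)]
bar_mid b [([242.0, 190.0], 0.49)]
bar_mid w [([171.0, 200.0], 0.58), ([217.0, 148.0], 0.42)]
bar_mid ab [597.7 -14.2 269.4] 2.6
bar_mid aw [602.4 -16.  279.1] 0.8
bar_mid bw [604.4 -19.2 264.3] 3.6
bar_end a [([257.0, 193.0], 0.46)]
bar_end b [([246.0, 175.0], 0.47)]
bar_end w [([43.0, 204.0], 0.92)]
bar_end ab [600.6 -83.8 275.8] 1.0
bar_end aw [603.8 -82.  277.5] 3.5
bar_end bw [598.9 -67.1 289.9] 1.6
pad_face a [([276.0, 215.0], 0.43)]
pad_face b [([240.0, 218.0], 0.43)]
pad_face w [([215.0, 150.0], 0.89)]
pad_face ab [607.8 -12.  131.6] 2.5
pad_face aw [605.5 -14.5 132.4] 1.2
pad_face bw [608.9 -16.8 124. ] 2.2
bed a [([276.0, 229.0], 0.67)]
bed b [([241.0, 236.0], 0.66), ([205.0, 210.0], 0.59), ([242.0, 219.0], 0.57)]
bed w []
bed ab [607.7 -12.1  33.2] 1.2
```

>>> carry_out --plan "0 0 0 0 0 -0.05 -1;0 0 0 0.03 0.02 -0.06 -1;0 0 0 0.07 0.06 -0.06 -1;0 0 0 0.11 0.1 -0.04 1;0 0 0 0.158 0.129 0 1;0 0 0 0.158 0.129 0.06 1;0 0 0 0.158 0.129 0.12 1;0 0 0 0.158 0.129 0.125 1"

```text
time_s: 14.45
tool_pos: [473.1, 155.3, 130.9]
eef_rot: [-0.009, -0.0, 1.0, -0.002]
force: [-1.6, 0.3, -0.1]
width: 85.4
grasp_force: 0.0
```

```bash
python3 - <<'E'
from m import *
w=snap('wrist','w4.png')
print([(x['location'],x['conf']) for x in viewer.pinpoint(w,'board1')])
E
```

```text
14.45 [473.1 155.3 130.9] [[-1.0, -0.001, -0.017], [-0.001, 1.0, -0.003], [0.017, -0.003, -1.0]] 85.36655218891259 [ 0.2 -0.  -0.2  1.4 -0.   0.2] [-1.6  0.3 -0.1]
[([482.2, 282.3], 0.91), ([266.1, 290.5], 0.86), ([379.1, 291.1], 0.57)]
```

View pics/w4.png

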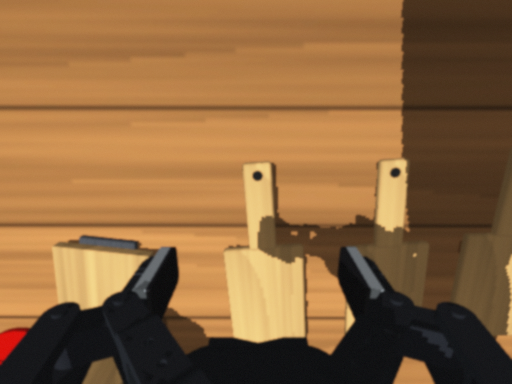

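Board B's handle is at (258,176) to (262,245) and its blade's near corners are (225,250) and (304,246). Board C's handle is at (392,172), and D is at the right edge. This crop confirms plain pine, not a look-alike.

```bash
cat > /tmp/x.py <<'E'
from m import *
w=snap('wrist')
for k,u in dict(tl=(243.5,164),tr=(274,163),bl=(249,244),br=(275.5,243),cl=(225,250),cr=(304,246), Ctl=(378,160),Ctr=(408,158),Cbl=(374,240),Cbr=(402,238)).items(): print(k,onz(w,u,16))
print(onz(w,(266,290),0),onz(w,(379,291),0),onz(w,(482,282),0))
E
python3 /tmp/x.py
```

```text
14.55 [480.5 156.4 139.6] [[-1.0, -0.0, -0.0], [-0.0, 1.0, -0.0], [0.0, -0.0, -1.0]] 85.24028850422059 [ 0.2 -0.  -0.1  1.4 -0.   0.2] [0.  1.4 1.2]
tl [457.9 142.5  16. ]
tr [456.9 171.9  16. ]
bl [544.8 147.   16. ]
br [543.6 175.2  16. ]
cl [552.1 121.2  16. ]
cr [547.2 205.7  16. ]
Ctl [453.9 271.9  16. ]
Ctr [452.  300.5  16. ]
Cbl [540.1 279.5  16. ]
Cbr [537.7 308.8  16. ]
[615.8 166.2   0. ] [617.3 302.1   0. ] [604.6 422.7   0. ]
```

>>> carry_out --plan "0 0 -0.05 -0.002 0.0015 0.05 1;0 0 -0.05 -0.002 0.0015 0.1 1;0 0 -0.05 -0.002 0.0015 0.1385 1;0 0 -0.05 -0.002 0.0015 0.1395 1;0 0 -0.05 -0.002 0.0015 0.1395 -1;0 0 -0.05 -0.002 0.0015 0.1395 -1;0 0 -0.05 -0.002 0.0015 0.1395 -1;0 0 -0.05 -0.002 0.0015 0.1395 -1" --squeeze 60

```text
time_s: 15.6
tool_pos: [483.9, 158.2, 1.0]
eef_rot: [0.002, -0.025, 1.0, 0.0]
force: [0.1, -0.8, 4.0]
width: 26.4
grasp_force: 63.1
```

>>> carry_out --plan "0 0 0 0 0 0 -1;0 0 0 0 0 -0.04 -1;0 0 0 0 0 -0.06 -1;0 0 0 0 0 -0.06 -1"

```text
time_s: 16.1
tool_pos: [483.4, 158.2, 60.7]
eef_rot: [0.001, -0.025, 1.0, 0.0]
force: [0.4, 0.2, -0.8]
width: 26.2
grasp_force: 62.8
```

```bash
python3 - <<'E'
from m import *
b=snap('side','b2.png');w=snap('wrist','w5.png')
i=np.hstack([b['img'][150:350,150:410].repeat(2,0).repeat(2,1)[:384],w['img']])
i=cv2.resize(i,(800,int(800*384/i.shape[1])));cv2.imwrite('pics/c1.png',cv2.cvtColor(i,cv2.COLOR_RGB2BGR))
E
```

```text
16.1 [483.4 158.2  60.7] [[-0.999, -0.05, 0.002], [-0.05, 0.999, 0.001], [-0.002, 0.0, -1.0]] 26.240095252306947 [ 0.2  0.  -0.3  1.3  0.   0.1] [ 0.4  0.2 -0.8]
```

View pics/c1.png

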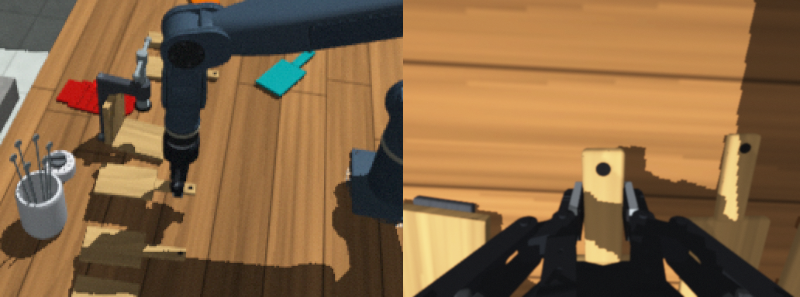

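```bash
cat > go.py <<'E'
import sys
from m import *
C=np.array([602.5,-12.5]);Y=-0.12;u=np.array([np.cos(Y),np.sin(Y)]);v=np.array([-u[1],u[0]])
def go(x,y,z,yaw):
    M=r.as_matrix();d=M.T@(np.array([x,y,z])-p)
    y0=np.arctan2(M[1,1],M[0,1])-np.pi/2
    print('to',np.round([x,y,z,yaw],2),'| rz %.3f'%-(yaw-y0),'shift m',np.round(d/1000,4))
if __name__=='__main__':
    for a in sys.argv[1:]:
        k=a.split(',');f=[float(t) for t in k[1:]]
        if k[0]=='w': go(*f)
        else: xy=C+f[0]*u+f[1]*v; go(xy[0],xy[1],f[2],Y+f[3])
E
python3 go.py c,-145,0,32,0 c,-119,0,25,0 c,-110,0,25,0
```

```text
16.2 [481.4 157.8  58.2] [[-0.999, -0.05, -0.002], [-0.05, 0.999, -0.0], [0.002, -0.0, -1.0]] 27.06833417543365 [ 0.2  0.  -0.3  1.3  0.   0.1] [ 0.6  0.1 -0.7]
to [458.5   4.9  32.   -0.1] | rz 0.170 shift m [ 0.  -0.2  0. ]
to [484.4   1.8  25.   -0.1] | rz 0.170 shift m [ 0.  -0.2  0. ]
to [493.3   0.7  25.   -0.1] | rz 0.170 shift m [-0.  -0.2  0. ]
```

>>> carry_out --plan "0 0 0.06 0.012 -0.055 0 -1;0 0 0.12 0.022 -0.11 0 -1;0 0 0.17 0.0306 -0.1516 0.01 -1;0 0 0.17 0.0306 -0.1516 0.027 -1;0 0 0.17 0.0306 -0.1516 0.027 -1;0 0 0.17 0.0306 -0.1516 0.027 -1"

```text
time_s: 16.95
tool_pos: [459.0, 6.1, 31.8]
eef_rot: [-0.001, 0.059, 0.998, 0.0]
force: [0.9, 0.1, -1.7]
width: 26.5
grasp_force: 62.7
```

```bash
sed -i 's/np.round(d\/1000,4))/(d\/1000).round(4).tolist())/' go.py
python3 go.py c,-120,0,26,0 c,-110,0,26,0; python3 - <<'E'
from m import *
w=snap('wrist','w6.png'); print(np.array(w['T']).round(3).tolist())
for x in viewer.pinpoint(w,'board1')+viewer.pinpoint(w,'bed'): print(x['location'],x['conf'],onz(w,x['location'],32),onz(w,x['location'],20))
E
```

```text
16.95 [459.    6.1  31.8] [[-0.993, 0.118, -0.002], [0.118, 0.993, 0.001], [0.002, 0.0, -1.0]] 26.45865835218942 [-0.1 -0.1 -0.4  1.2  0.  -0. ] [ 0.9  0.1 -1.7]
to [483.4   1.9  26.   -0.1] | rz 0.002 shift m [-0.0247, -0.0013, 0.0058]
to [493.3   0.7  26.   -0.1] | rz 0.002 shift m [-0.0347, -0.0013, 0.0057]
16.95 [459.    6.1  31.8] [[-0.993, 0.118, -0.002], [0.118, 0.993, 0.001], [0.002, 0.0, -1.0]] 26.45865835218942 [-0.1 -0.1 -0.4  1.2  0.  -0. ] [ 0.9  0.1 -1.7]
[[0.117, 0.941, 0.316, 376.24], [0.993, -0.112, -0.036, 15.299], [0.002, 0.318, -0.948, 173.768], [0.0, 0.0, 0.0, 1.0]]
```

View pics/w6.png

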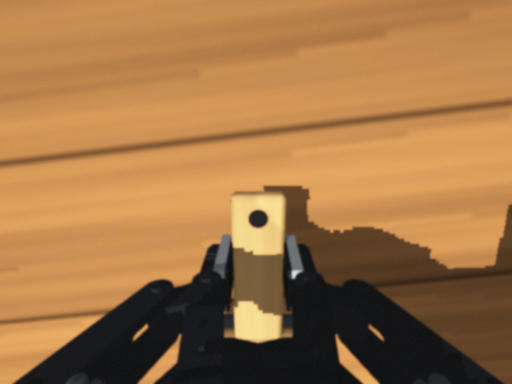

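>>> carry_out --plan "0 0 0.002 -0.012 -0.0013 0.004 -1;0 0 0.002 -0.02 -0.0013 0.008 -1;0 0 0.002 -0.025 -0.0013 0.009 -1;0 0 0.002 -0.028 -0.0013 0.009 -1;0 0 0.002 -0.028 -0.0013 0.009 -1" --squeeze 40

```text
time_s: 17.73
tool_pos: [487.3, 0.3, 23.5]
eef_rot: [-0.0, 0.061, 0.998, 0.0]
force: [-0.2, -0.1, -0.9]
width: 25.9
grasp_force: 62.7
```

>>> carry_out --plan "0 0 0 -0.003 0 0 -1;0 0 0 -0.003 0 0 -1"

```text
time_s: 17.98
tool_pos: [487.6, 0.2, 22.6]
eef_rot: [-0.003, 0.061, 0.998, -0.0]
force: [-5.1, 0.5, 0.2]
width: 26.4
grasp_force: 62.9
```

>>> carry_out --plan "0 0 0 -0.003 0 0 -1;0 0 0 -0.003 0 0 -1"

```text
time_s: 18.23
tool_pos: [487.7, 0.1, 21.7]
eef_rot: [-0.006, 0.061, 0.998, -0.0]
force: [-10.3, -0.1, 2.1]
width: 26.2
grasp_force: 63.1
```

>>> carry_out --plan "0 0 0 0.003 0 0.001 -1;0 0 0 0.003 0 0.001 0.1;0 0 0 0.003 0 0.001 0.1;0 0 0 0.003 0 0.001 0.1;0 0 0 0.003 0 -0.05 0.2;0 0 0 0.005 0 -0.09 0.5;0 0 0 0.01 0.05 -0.1 1;0 0 0 0.02 0.11 -0.1 1" --squeeze 40

```text
time_s: 19.23
tool_pos: [489.1, 111.8, 126.1]
eef_rot: [0.003, 0.063, 0.998, 0.0]
force: [-0.1, -0.2, -1.0]
width: 85.3
grasp_force: 0.0
```

```bash
python3 go.py w,477,287.5,100,0.075; python3 - <<'E'
from m import *
w=snap('wrist','w7.png');b=snap('side')
for d in (w,b):
  for x in viewer.pinpoint(d,'board1'): print(np.array(x['location']),round(x['conf'],2),onz(d,x['location'],0),onz(d,x['location'],20))
E
```

```text
19.225 [489.1 111.8 126.1] [[-0.992, 0.125, 0.006], [0.125, 0.992, 0.001], [-0.006, 0.001, -1.0]] 85.32100567110285 [ 0.1 -0.  -0.2  1.4 -0.   0.2] [-0.1 -0.2 -1. ]
to [477.  287.5 100.    0.1] | rz -0.200 shift m [0.0341, 0.1728, 0.0261]
19.225 [489.1 111.8 126.1] [[-0.992, 0.125, 0.006], [0.125, 0.992, 0.001], [-0.006, 0.001, -1.0]] 85.32100567110285 [ 0.1 -0.  -0.2  1.4 -0.   0.2] [-0.1 -0.2 -1. ]
[155.7 300.6] 0.82 [614.1 -23.5   0. ] [598.4 -12.6  20. ]
[433.1 259. ] 0.79 [598.1 292.4   0. ] [583.7 279.6  20. ]
[221.4 311.7] 0.93 [601.4 299.4   0. ] [597.3 311.3  20. ]
[328.  202.5] 0.86 [ 294.2 -310.1    0. ] [ 295.3 -287.8   20. ]
[221.  345.1] 0.66 [571.8 413.    0. ] [568.2 423.   20. ]
[256.9 198.1] 0.6 [ 598.1 -272.2    0. ] [ 594.  -250.6   20. ]
[241.2 233.4] 0.56 [617.4 -56.    0. ] [612.9 -38.1  20. ]
```

>>> carry_out --plan "0 0 -0.1 0.012 0.058 0 1;0 0 -0.2 0.024 0.116 0.01 1;0 0 -0.2 0.034 0.173 0.026 1;0 0 -0.2 0.034 0.173 0.026 1;0 0 -0.2 0.034 0.173 0.026 1"

```text
time_s: 20.05
tool_pos: [474.2, 285.8, 97.2]
eef_rot: [-0.0, -0.039, 0.999, -0.001]
force: [0.8, -0.6, -0.2]
width: 85.5
grasp_force: 0.0
```

```bash
python3 - <<'E'
from m import *
w=snap('wrist','w7.png')
g=cv2.cvtColor(w['img'],cv2.COLOR_RGB2GRAY)
np.savez('w7.npz',**{k:np.array(v) for k,v in w.items()})
E
```

```text
20.05 [474.2 285.8  97.2] [[-0.997, -0.077, -0.0], [-0.077, 0.997, -0.001], [0.0, -0.001, -1.0]] 85.52548491466432 [ 0.4  0.1 -0.1  1.4 -0.   0.3] [ 0.8 -0.6 -0.2]
```

View pics/w7.png

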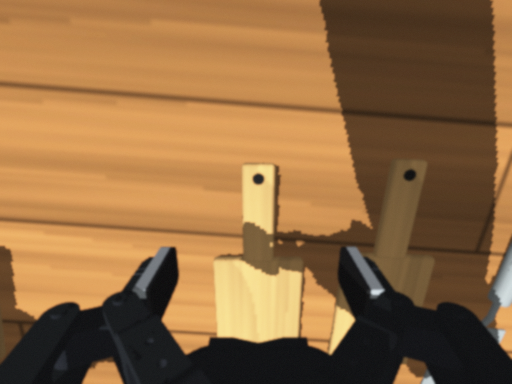

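```bash
python3 - <<'E'
from m import *
w=np.load('w7.npz')
for k,u in dict(tl=(242.5,165),tr=(276,165),ml=(243,245),mr=(274,245),cl=(214,258),cr=(303,260),Dtl=(391,160),Dtr=(427,161),Dbl=(376,250),Dbr=(409,253),Dhole=(410,175)).items(): print(k,onz(w,u,16))
E
```

```text
20.1 [474.6 285.5  97.7] [[-0.997, -0.076, 0.0], [-0.076, 0.997, -0.001], [-0.0, -0.001, -1.0]] 85.3887139426809 [ 0.4  0.1 -0.1  1.4 -0.   0.3] [-0.5  0.1  0.6]
tl [443.8 270.9  16. ]
tr [441.7 298.   16. ]
ml [516.9 275.7  16. ]
mr [514.7 303.4  16. ]
cl [532.2 250.2  16. ]
cr [528.  331.3  16. ]
Dtl [430.4 390.2  16. ]
Dtr [428.9 419.4  16. ]
Dbl [512.7 395.6  16. ]
Dbr [513.4 426.   16. ]
Dhole [441.5 408.7  16. ]
```

>>> carry_out --plan "0 0 0 -0.009 0.0012 0.05 1;0 0 0 -0.009 0.0012 0.095 1;0 0 0 -0.009 0.0012 0.0972 1;0 0 0 -0.009 0.0012 0.0972 -1;0 0 0 -0.009 0.0012 0.0972 -1;0 0 0 -0.009 0.0012 0.0972 -1;0 0 0 -0.009 0.0012 0.0972 -1;0 0 0 -0.009 0.0012 0.045 -1" --squeeze 60

```text
time_s: 21.1
tool_pos: [478.3, 287.2, 48.0]
eef_rot: [-0.005, -0.039, 0.999, -0.002]
force: [-0.1, -0.2, -0.5]
width: 26.5
grasp_force: 62.5
```

>>> carry_out --plan "0 0 0 0 0 -0.015 -1;0 0 0 0 0 -0.015 -1"

```text
time_s: 21.35
tool_pos: [484.0, 289.7, 69.1]
eef_rot: [0.002, -0.039, 0.999, 0.001]
force: [-0.2, -0.9, -1.0]
width: 26.2
grasp_force: 62.6
```

```bash
python3 go.py c,-145,0,60,0 c,-145,0,48,0
```

```text
21.35 [484.  289.7  69.1] [[-0.997, -0.078, 0.003], [-0.078, 0.997, 0.002], [-0.003, 0.001, -1.0]] 26.206406924419355 [ 0.4  0.2 -0.1  1.3  0.   0.3] [-0.2 -0.9 -1. ]
to [458.5   4.9  60.   -0.1] | rz 0.198 shift m [0.0477, -0.282, 0.0086]
to [458.5   4.9  48.   -0.1] | rz 0.198 shift m [0.0477, -0.282, 0.0206]
```

>>> carry_out --plan "0 0 0.05 0.0477 -0.05 0 -1;0 0 0.1 0.0477 -0.11 0 -1;0 0 0.15 0.0477 -0.17 0 -1;0 0 0.198 0.0477 -0.23 0 -1;0 0 0.198 0.0477 -0.282 0.01 -1;0 0 0.198 0.0477 -0.282 0.02 -1;0 0 0.198 0.0477 -0.282 0.02 -1"

```text
time_s: 22.22
tool_pos: [454.8, 4.7, 44.8]
eef_rot: [-0.003, 0.06, 0.998, 0.001]
force: [0.5, -0.4, -1.5]
width: 26.5
grasp_force: 62.6
```

```bash
python3 go.py c,-120,0,39,0 c,-117,0,38,0; python3 -c "
from h import *
snap('wrist','w8.png')"
```

```text
22.225 [454.8   4.7  44.8] [[-0.993, 0.12, -0.006], [0.12, 0.993, 0.001], [0.006, 0.001, -1.0]] 26.499495590532234 [-0.1 -0.1 -0.4  1.3  0.  -0. ] [ 0.5 -0.4 -1.5]
to [483.4   1.9  39.   -0.1] | rz -0.000 shift m [-0.0287, 0.0007, 0.0056]
to [486.3   1.5  38.   -0.1] | rz -0.000 shift m [-0.0317, 0.0007, 0.0066]
```

View pics/w8.png

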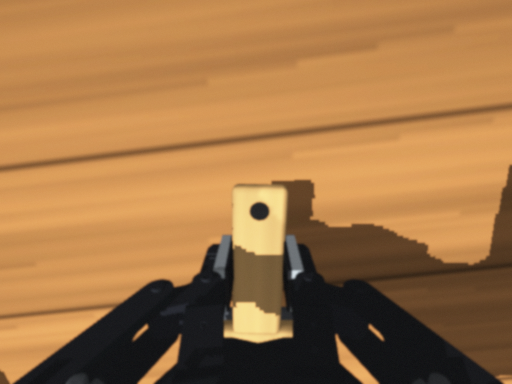

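>>> carry_out --plan "0 0 0 -0.015 0.0005 0 -1;0 0 0 -0.026 0.0005 0.003 -1;0 0 0 -0.0285 0.0005 0.007 -1;0 0 0 -0.0285 0.0005 0.0085 -1;0 0 0 -0.0285 0.0005 0.0085 -1"

```text
time_s: 22.9
tool_pos: [485.4, 1.6, 39.1]
eef_rot: [-0.0, 0.06, 0.998, 0.0]
force: [0.5, 0.0, -0.1]
width: 26.3
grasp_force: 62.6
```

>>> carry_out --plan "0 0 0 -0.003 0 0 -1;0 0 0 -0.005 0 0 -1;0 0 0 -0.005 0 0 -1"

```text
time_s: 23.28
tool_pos: [490.5, 0.5, 39.0]
eef_rot: [-0.0, 0.06, 0.998, -0.0]
force: [-0.8, 0.0, 0.3]
width: 25.6
grasp_force: 62.7
```

>>> carry_out --plan "0 0 0 -0.003 0 0 -1;0 0 0 -0.003 0 0 -1"

```text
time_s: 23.52
tool_pos: [490.6, 0.5, 38.8]
eef_rot: [-0.003, 0.06, 0.998, -0.0]
force: [-7.8, 0.8, 5.0]
width: 26.3
grasp_force: 63.2
```

>>> carry_out --plan "0 0 0 0.002 0 0.0015 -1;0 0 0 0.002 0 0.0015 0.1;0 0 0 0.002 0 0.0015 0.1;0 0 0 0.002 0 0.0015 0.1;0 0 0 0.003 0 -0.045 0.2;0 0 0 0.005 0 -0.08 0.5;0 0 0 0.015 0.05 -0.08 1;0 0 -0.05 0.025 0.11 -0.08 1"

```text
time_s: 24.52
tool_pos: [483.0, 112.9, 120.1]
eef_rot: [0.001, 0.036, 0.999, 0.0]
force: [1.2, 0.3, -0.4]
width: 85.4
grasp_force: 0.0
```

>>> carry_out --plan "0 0 -0.05 0.01 0.06 0 1;0 0 -0.1 0.02 0.12 0 1;0 0 -0.142 0.03 0.18 0 1;0 0 -0.142 0.04 0.24 0 1;0 0 -0.142 0.046 0.2915 0 1;0 0 -0.142 0.046 0.2915 0.02 1;0 0 -0.142 0.046 0.2915 0.02 1"

```text
time_s: 25.4
tool_pos: [454.8, 406.2, 96.5]
eef_rot: [-0.002, -0.037, 0.999, -0.001]
force: [-0.5, -0.7, -0.1]
width: 85.4
grasp_force: 0.0
```

```bash
python3 go.py w,470.6,407.5,0.5,0.072;python3 - <<'E'
from m import *
w=snap('wrist','w9.png');b=snap('side','b3.png');a=snap('scene','a3.png')
for d in (w,b,a):
  for x in viewer.pinpoint(d,'board1'): print(np.array(x['location']),round(x['conf'],2),onz(d,x['location'],0),onz(d,x['location'],36))
E
```

```text
25.4 [454.8 406.2  96.5] [[-0.997, -0.073, -0.004], [-0.073, 0.997, -0.003], [0.004, -0.003, -1.0]] 85.4433197045732 [ 0.6  0.3  0.1  1.4 -0.   0.5] [-0.5 -0.7 -0.1]
to [470.6 407.5   0.5   0.1] | rz 0.001 shift m [-0.0163, 0.0003, 0.096]
25.4 [454.8 406.2  96.5] [[-0.997, -0.073, -0.004], [-0.073, 0.997, -0.003], [0.004, -0.003, -1.0]] 85.4433197045732 [ 0.6  0.3  0.1  1.4 -0.   0.5] [-0.5 -0.7 -0.1]
[254.1 315.3] 0.9 [587.6 411.9  -0. ] [555.1 410.1  36. ]
[255.6 194.8] 0.71 [ 608. -292.    0.] [ 600.2 -252.5   36. ]
[280.5 147.4] 0.65 [ 557.8 -669.     0. ] [ 551.6 -617.9   36. ]
[240.7 233.6] 0.62 [619.  -54.5   0. ] [611.  -22.3  36. ]
[218.5 346.6] 0.6 [578.1 419.3   0. ] [571.3 437.   36. ]
[209.9 235.9] 0.95 [ 595.1 -270.1    0. ] [ 616.5 -268.2   36. ]
[376.5 223.1] 0.64 [596.5 405.3   0. ] [617.9 391.6  36. ]
[274.5 228.1] 0.57 [582.4 -10.9   0. ] [604.2 -14.9  36. ]
[108.4 236.2] 0.57 [ 560.  -667.9    0. ] [ 582.3 -656.8   36. ]
[195.7 174.4] 0.56 [ 279.5 -321.     0. ] [ 308.3 -317.8   36. ]
```

>>> carry_out --plan "0 0 0 -0.0145 0.0003 0.05 1;0 0 0 -0.0145 0.0003 0.095 1;0 0 0 -0.0145 0.0003 0.0965 1;0 0 0 -0.0145 0.0003 0.0965 -1;0 0 0 -0.0145 0.0003 0.0965 -1;0 0 0 -0.0145 0.0003 0.0965 -1;0 0 0 -0.0145 0.0003 0.0965 -1;0 0 0 -0.0145 0.0003 0.0965 -1"

```text
time_s: 26.7
tool_pos: [471.9, 408.7, 4.2]
eef_rot: [0.001, -0.036, 0.999, 0.001]
force: [-0.3, 0.6, 4.9]
width: 26.0
grasp_force: 63.2
```

>>> carry_out --plan "0 0 0 0 0 -0.04 -1;0 0 0 0 0 -0.08 -1;0 0 0 0 0 -0.08 -1"

```text
time_s: 27.08
tool_pos: [472.9, 409.5, 86.6]
eef_rot: [0.003, -0.036, 0.999, 0.002]
force: [0.3, -0.1, -1.9]
width: 25.7
grasp_force: 62.7
```

```bash
python3 go.py c,-145,0,64,0; python3 - <<'E'
from m import *
w=snap('wrist','w10.png')
im=cv2.cvtColor(w['img'],cv2.COLOR_RGB2GRAY).astype(float)
c=im[150:235,248:268].mean(1);g=np.diff(cv2.GaussianBlur(c[:,None],(1,5),0)[:,0]);i=np.argsort(-abs(g))[:6];print(i+150,g[i])
E
```

```text
27.075 [472.9 409.5  86.6] [[-0.997, -0.072, 0.006], [-0.072, 0.997, 0.004], [-0.006, 0.004, -1.0]] 25.700703187136295 [0.6 0.3 0.1 1.4 0.  0.5] [ 0.3 -0.1 -1.9]
to [458.5   4.9  64.   -0.1] | rz 0.192 shift m [0.0437, -0.4026, 0.0207]
27.075 [472.9 409.5  86.6] [[-0.997, -0.072, 0.006], [-0.072, 0.997, 0.004], [-0.006, 0.004, -1.0]] 25.700703187136295 [0.6 0.3 0.1 1.4 0.  0.5] [ 0.3 -0.1 -1.9]
[215 200 216 199 214 201] [ 32.  -31.1  29.  -27.   26.7 -26.2]
```

>>> carry_out --plan "0 0 0.05 0.0437 -0.05 0 -1;0 0 0.1 0.0437 -0.11 0 -1;0 0 0.15 0.0437 -0.17 0 -1;0 0 0.192 0.0437 -0.23 0 -1;0 0 0.192 0.0437 -0.29 0.005 -1;0 0 0.192 0.0437 -0.35 0.01 -1;0 0 0.192 0.0437 -0.4025 0.02 -1;0 0 0.192 0.0437 -0.4025 0.02 -1"

```text
time_s: 28.12
tool_pos: [453.9, 0.2, 59.4]
eef_rot: [-0.003, 0.063, 0.998, -0.0]
force: [0.1, -0.6, -0.8]
width: 26.0
grasp_force: 62.7
```

```bash
python3 go.py c,-118,0,57,0; python3 - <<'E'
from m import *
w=snap('wrist','w10.png');b=snap('side')
im=cv2.cvtColor(w['img'],cv2.COLOR_RGB2GRAY).astype(float)
c=im[150:235,248:268].mean(1);g=np.diff(cv2.GaussianBlur(c[:,None],(1,5),0)[:,0]);i=np.argsort(-abs(g))[:8];print(i+150,g[i])
E
```

```text
28.125 [453.9   0.2  59.4] [[-0.992, 0.126, -0.006], [0.126, 0.992, -0.0], [0.006, -0.001, -1.0]] 26.005359808604332 [-0.1 -0.1 -0.4  1.3 -0.  -0. ] [ 0.1 -0.6 -0.8]
to [485.4   1.6  57.   -0.1] | rz -0.007 shift m [-0.0311, 0.0054, 0.0022]
28.125 [453.9   0.2  59.4] [[-0.992, 0.126, -0.006], [0.126, 0.992, -0.0], [0.006, -0.001, -1.0]] 26.005359808604332 [-0.1 -0.1 -0.4  1.3 -0.  -0. ] [ 0.1 -0.6 -0.8]
[215 200 199 216 214 201 198 217] [ 29.7 -28.9 -28.6  28.4  23.9 -22.9 -20.9  19.8]
```

>>> carry_out --plan "0 0 0 0 0 0 -1;0 0 0 0 0 0 -1"

```text
time_s: 28.48
tool_pos: [456.0, 4.5, 62.3]
eef_rot: [-0.0, 0.059, 0.998, 0.0]
force: [0.5, 0.5, -0.9]
width: 26.0
grasp_force: 62.7
```

```bash
python3 go.py c,-118,0,57,0
```

```text
28.475 [456.    4.5  62.3] [[-0.993, 0.117, -0.0], [0.117, 0.993, 0.0], [0.0, 0.0, -1.0]] 25.994926050675858 [-0.1 -0.1 -0.4  1.3  0.  -0. ] [ 0.5  0.5 -0.9]
to [485.4   1.6  57.   -0.1] | rz 0.003 shift m [-0.0295, 0.0006, 0.0053]
```

>>> carry_out --plan "0 0 0.003 -0.015 0.0006 0 -1;0 0 0.003 -0.026 0.0006 0.001 -1;0 0 0.003 -0.0295 0.0006 0.004 -1;0 0 0.003 -0.0295 0.0006 0.0055 -1;0 0 0.003 -0.0295 0.0006 0.0055 -1"

```text
time_s: 29.1
tool_pos: [485.8, 0.5, 57.3]
eef_rot: [0.0, 0.061, 0.998, 0.0]
force: [0.7, 0.2, -0.9]
width: 26.1
grasp_force: 62.7
```

>>> carry_out --plan "0 0 0 -0.004 0 0.001 -1;0 0 0 -0.007 0 0.002 -1;0 0 0 -0.007 0 0.002 -1"

```text
time_s: 29.48
tool_pos: [490.9, -0.5, 55.8]
eef_rot: [-0.002, 0.061, 0.998, -0.0]
force: [-6.3, 0.7, 7.6]
width: 26.4
grasp_force: 63.7
```

>>> carry_out --plan "0 0 0 -0.003 0 0 -1;0 0 0 -0.003 0 0 -1"

```text
time_s: 29.72
tool_pos: [491.4, -0.9, 55.6]
eef_rot: [-0.004, 0.062, 0.998, -0.0]
force: [-12.9, 1.1, 11.9]
width: 26.3
grasp_force: 64.3
```

>>> carry_out --plan "0 0 0 0.003 0 0.001 -1;0 0 0 0.003 0 0.001 0.1;0 0 0 0.003 0 0.001 0.1;0 0 0 0.003 0 0.001 0.1;0 0 0 0.004 0 -0.045 0.2;0 0 0 0.006 0 -0.07 0.5;0 0 0 0.01 -0.05 -0.07 1;0 0 -0.05 0.005 -0.11 -0.07 1"

```text
time_s: 30.72
tool_pos: [477.4, -109.8, 125.6]
eef_rot: [0.001, 0.034, 0.999, -0.0]
force: [0.5, -0.3, 0.3]
width: 85.7
grasp_force: 0.0
```

>>> carry_out --plan "0 0 -0.05 -0.01 -0.06 0 1;0 0 -0.1 -0.022 -0.12 0 1;0 0 -0.11 -0.034 -0.1736 0 1;0 0 -0.11 -0.034 -0.1736 0.01 1;0 0 -0.11 -0.034 -0.1736 0.01 1;0 0 -0.11 -0.034 -0.1736 0.01 1"

```text
time_s: 31.48
tool_pos: [498.2, -283.6, 114.8]
eef_rot: [-0.0, -0.019, 1.0, 0.0]
force: [0.8, -0.6, -0.1]
width: 85.2
grasp_force: 0.0
```

```bash
python3 - <<'E'
from m import *
w=snap('wrist','w11.png');b=snap('side','b3.png');a=snap('scene','a3.png')
for d in (w,b,a):
  for x in viewer.pinpoint(d,'board1'): print(np.array(x['location']),round(x['conf'],2),onz(d,x['location'],0),onz(d,x['location'],52))
im=np.hstack([w['img'],cv2.resize(b['img'][160:260,190:290],(384,384),interpolation=cv2.INTER_CUBIC)])
cv2.imwrite('pics/c2.png',cv2.cvtColor(cv2.resize(im,(800,343)),cv2.COLOR_RGB2BGR))
E
```

```text
31.475 [ 498.2 -283.6  114.8] [[-0.999, -0.039, -0.001], [-0.039, 0.999, 0.001], [0.001, 0.001, -1.0]] 85.16295871852238 [-0.6  0.2  0.   1.4  0.  -0.7] [ 0.8 -0.6 -0.1]
[248.9 287. ] 0.86 [ 610.6 -288.8    0. ] [ 570.9 -288.5   52. ]
[133.5 254.2] 0.32 [ 574.4 -410.2    0. ] [ 542.1 -385.3   52. ]
[333.8 202.1] 0.88 [ 269.9 -318.     0. ] [ 273.7 -259.7   52. ]
[244.1 233.8] 0.73 [605.7 -56.3   0. ] [594.7  -9.7  52. ]
[245.5 233.9] 0.73 [600.2 -57.    0. ] [589.4 -10.3  52. ]
[254.8 195.4] 0.69 [ 610.6 -287.4    0. ] [ 599.3 -230.5   52. ]
[179.  293.5] 0.69 [761.9 260.9   0. ] [743.9 293.5  52. ]
[242.5 232.9] 0.46 [613.  -59.7   0. ] [601.6 -12.9  52. ]
[279.2 150.3] 0.43 [ 560.2 -642.9    0. ] [ 551.2 -570.3   52. ]
[209.  238.9] 0.91 [ 608.4 -274.1    0. ] [ 638.9 -271.2   52. ]
[109.  237.9] 0.83 [ 568.  -664.8    0. ] [ 599.9 -648.8   52. ]
[271.  226.9] 0.81 [575.6 -24.3   0. ] [607.2 -29.7  52. ]
[195.5 172.9] 0.81 [ 271.1 -321.7    0. ] [ 312.9 -317.1   52. ]
```

View pics/c2.png

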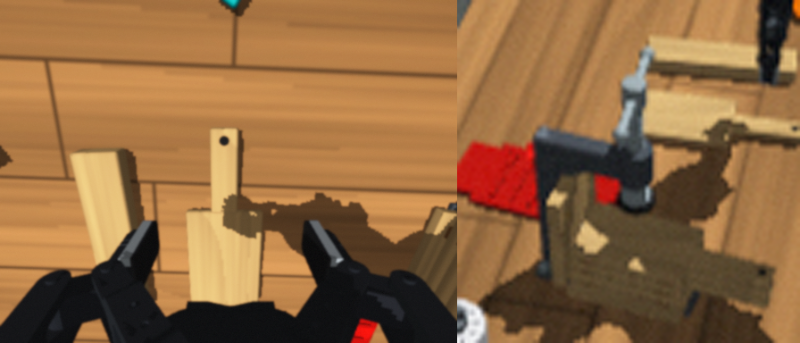

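>>> carry_out --plan "0 0 0 0.003 -0.004 0.05 1;0 0 0 0.003 -0.004 0.1 1;0 0 0 0.003 -0.004 0.114 1;0 0 0 0.003 -0.004 0.114 1;0 0 0 0.003 -0.004 0.114 -1;0 0 0 0.003 -0.004 0.114 -1;0 0 0 0.003 -0.004 0.114 -1;0 0 0 0.003 -0.004 0.114 -1"

```text
time_s: 32.78
tool_pos: [496.3, -289.8, 2.2]
eef_rot: [0.001, -0.019, 1.0, -0.001]
force: [0.1, -0.5, 2.2]
width: 26.6
grasp_force: 63.2
```

>>> carry_out --plan "0 0 0 0 0 -0.04 -1;0 0 0 0 0 -0.095 -1;0 0 0 0 0 -0.095 -1;0 0 0 0 0 -0.095 -1"

```text
time_s: 33.28
tool_pos: [495.2, -289.0, 95.6]
eef_rot: [-0.0, -0.019, 1.0, 0.0]
force: [-1.1, 0.4, -1.0]
width: 26.4
grasp_force: 62.9
```

```bash
python3 go.py c,-145,0,79,0; python3 - <<'E'
from m import *
w=snap('wrist')
im=cv2.cvtColor(w['img'],cv2.COLOR_RGB2GRAY).astype(float)
c=im[150:235,248:268].mean(1);g=np.diff(cv2.GaussianBlur(c[:,None],(1,5),0)[:,0]);i=np.argsort(-abs(g))[:8];print(i+150,g[i])
E
```

```text
33.275 [ 495.2 -289.    95.6] [[-0.999, -0.037, -0.001], [-0.037, 0.999, 0.0], [0.001, 0.0, -1.0]] 26.427872441162762 [-0.6  0.2 -0.   1.4 -0.  -0.7] [-1.1  0.4 -1. ]
to [458.5   4.9  79.   -0.1] | rz 0.157 shift m [0.0257, 0.295, 0.0167]
33.275 [ 495.2 -289.    95.6] [[-0.999, -0.037, -0.001], [-0.037, 0.999, 0.0], [0.001, 0.0, -1.0]] 26.427872441162762 [-0.6  0.2 -0.   1.4 -0.  -0.7] [-1.1  0.4 -1. ]
[198 215 199 214 200 216 197 213] [-29.3  29.1 -28.7  28.1 -22.7  22.7 -22.3  21.8]
```

>>> carry_out --plan "0 0 0.05 0.0257 0.05 0 -1;0 0 0.1 0.0257 0.11 0 -1;0 0 0.157 0.0257 0.17 0 -1;0 0 0.157 0.0257 0.23 0.005 -1;0 0 0.157 0.0257 0.28 0.01 -1;0 0 0.157 0.0257 0.295 0.0167 -1;0 0 0.157 0.0257 0.295 0.0167 -1;0 0 0.157 0.0257 0.295 0.0167 -1"

```text
time_s: 34.33
tool_pos: [458.6, 3.6, 78.7]
eef_rot: [-0.001, 0.061, 0.998, -0.0]
force: [1.2, 0.8, -0.9]
width: 26.2
grasp_force: 62.8
```

```bash
python3 go.py c,-118,0,72.5,0
```

```text
34.325 [458.6   3.6  78.7] [[-0.993, 0.121, -0.001], [0.121, 0.993, -0.001], [0.001, -0.001, -1.0]] 26.195941538326423 [-0.1 -0.1 -0.4  1.3 -0.  -0. ] [ 1.2  0.8 -0.9]
to [485.4   1.6  72.5  -0.1] | rz -0.001 shift m [-0.0268, 0.0013, 0.0062]
```

>>> carry_out --plan "0 0 0 -0.014 0.0013 0 -1;0 0 0 -0.024 0.0013 0.002 -1;0 0 0 -0.0268 0.0013 0.005 -1;0 0 0 -0.0268 0.0013 0.0062 -1;0 0 0 -0.0268 0.0013 0.0062 -1"

```text
time_s: 34.95
tool_pos: [485.1, 2.8, 72.7]
eef_rot: [-0.001, 0.06, 0.998, 0.0]
force: [-0.4, -0.6, -1.3]
width: 26.4
grasp_force: 62.8
```

>>> carry_out --plan "0 0 0 -0.004 0 0.001 -1;0 0 0 -0.007 0 0.002 -1;0 0 0 -0.007 0 0.002 -1"

```text
time_s: 35.33
tool_pos: [493.0, 1.8, 71.3]
eef_rot: [0.0, 0.06, 0.998, -0.0]
force: [-0.0, 0.7, -0.9]
width: 26.2
grasp_force: 62.9
```

>>> carry_out --plan "0 0 0 -0.003 0 0 -1;0 0 0 -0.003 0 0 -1"

```text
time_s: 35.58
tool_pos: [493.4, 1.7, 70.7]
eef_rot: [-0.002, 0.06, 0.998, -0.0]
force: [-5.1, -0.3, 2.2]
width: 26.5
grasp_force: 63.1
```

>>> carry_out --plan "0 0 0 0.002 0 0.001 -1;0 0 0 0.002 0 0.001 0.1;0 0 0 0.002 0 0.001 0.1;0 0 0 0.002 0 0.001 0.1;0 0 0 0.003 0 -0.045 0.2;0 0 0 0.006 0 -0.06 0.5;0 0 0 0.01 -0.05 -0.06 1;0 0 -0.05 0.005 -0.11 -0.06 1"

```text
time_s: 36.58
tool_pos: [477.6, -107.3, 131.5]
eef_rot: [0.001, 0.033, 0.999, -0.0]
force: [0.9, -0.1, -0.0]
width: 85.4
grasp_force: 0.0
```

>>> carry_out --plan "0 0 -0.05 -0.008 -0.06 0 1;0 0 -0.07 -0.02 -0.12 0 1;0 0 -0.07 -0.034 -0.18 0 1;0 0 -0.07 -0.046 -0.24 0 1;0 0 -0.07 -0.05 -0.288 0 1;0 0 -0.07 -0.05 -0.288 0.02 1;0 0 -0.07 -0.05 -0.288 0.02 1;0 0 -0.07 -0.05 -0.288 0.02 1"

```text
time_s: 37.58
tool_pos: [507.2, -397.2, 111.2]
eef_rot: [-0.0, -0.0, 1.0, 0.0]
force: [-0.4, 0.6, 0.8]
width: 84.9
grasp_force: 0.0
```

```bash
python3 - <<'E'
from m import *
w=snap('wrist');b=snap('side');a=snap('scene')
np.savez('w12.npz',**{k:np.array(v) for k,v in w.items()})
for d,nm in ((w,'block'),(b,'block'),(a,'block'),(b,'board1'),(a,'board1')):
  for x in viewer.pinpoint(d,nm): print(nm,np.array(x['location']),round(x['conf'],2),onz(d,x['location'],0),onz(d,x['location'],68))
im=np.hstack([w['img'],cv2.resize(b['img'][160:260,190:290],(384,384),interpolation=cv2.INTER_CUBIC)])
cv2.imwrite('pics/c3.png',cv2.cvtColor(cv2.resize(im,(800,343)),cv2.COLOR_RGB2BGR))
E
```

```text
37.575 [ 507.2 -397.2  111.2] [[-1.0, -0.001, -0.0], [-0.001, 1.0, 0.0], [0.0, 0.0, -1.0]] 84.92467426459648 [-0.8  0.4  0.2  1.4  0.  -0.8] [-0.4  0.6  0.8]
block [244.8 257.4] 0.93 [ 580.3 -410.7    0. ] [ 538.2 -407.2   68. ]
block [266.3 178.7] 0.6 [ 582.5 -410.6    0. ] [ 569.4 -329.1   68. ]
block [172.  234.2] 0.84 [ 573.6 -419.2    0. ] [ 615. -409.   68.]
board1 [279.  147.9] 0.77 [ 564.5 -663.1    0. ] [ 552.4 -566.9   68. ]
board1 [240.1 229.9] 0.72 [625.9 -73.5   0. ] [610.3 -11.5  68. ]
board1 [241.8 236.5] 0.64 [611.3 -40.5   0. ] [596.5  19.7  68. ]
board1 [242.7 234.8] 0.59 [609.9 -50.    0. ] [595.2  10.7  68. ]
board1 [243.3 233. ] 0.49 [609.7 -59.8   0. ] [595.1   1.4  68. ]
board1 [198.  174.4] 0.92 [ 280.4 -311.     0. ] [ 334.6 -305.5   68. ]
board1 [111.3 238.4] 0.79 [ 571.2 -655.7    0. ] [ 612.7 -635.1   68. ]
board1 [275.9 222.9] 0.65 [558.5  -2.3   0. ] [600.6 -10.3  68. ]
board1 [270.3 230.7] 0.48 [593.  -29.1   0. ] [633.6 -35.9  68. ]
```

View pics/c3.png

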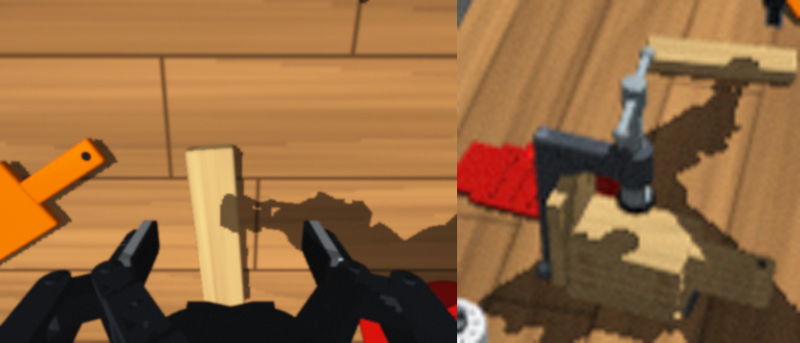

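```bash
python3 - <<'E'
from m import *
w=np.load('w12.npz')
for k,u in dict(tl=(209.4,167),tr=(264.3,164.6),bl=(227,336),br=(272,336)).items(): print(k,onz(w,u,22))
E
```

```text
37.975 [ 507.4 -397.7  111.6] [[-1.0, -0.001, 0.001], [-0.001, 1.0, -0.001], [-0.001, -0.001, -1.0]] 85.14021190702323 [-0.8  0.4  0.2  1.4 -0.  -0.8] [ 0.7 -1.  -0.4]
tl [ 479.3 -438.2   22. ]
tr [ 477.2 -391.9   22. ]
bl [ 661.2 -429.5   22. ]
br [ 661.2 -382.2   22. ]
```

>>> carry_out --plan "0 0 -0.05 0.0074 -0.0162 0.05 1;0 0 -0.05 0.0074 -0.0162 0.1 1;0 0 -0.05 0.0074 -0.0162 0.109 1;0 0 -0.05 0.0074 -0.0162 0.109 1;0 0 -0.05 0.0074 -0.0162 0.109 -1;0 0 -0.05 0.0074 -0.0162 0.109 -1;0 0 -0.05 0.0074 -0.0162 0.109 -1;0 0 -0.05 0.0074 -0.0162 0.109 -1"

```text
time_s: 38.98
tool_pos: [501.5, -415.6, 5.2]
eef_rot: [0.002, -0.025, 1.0, -0.002]
force: [0.4, -0.0, 6.5]
width: 46.5
grasp_force: 64.6
```

>>> carry_out --plan "0 0 0 0 0 -0.04 -1;0 0 0 0 0 -0.1 -1;0 0 0 0 0 -0.1 -1;0 0 0 0 0 -0.1 -1"

```text
time_s: 39.48
tool_pos: [499.8, -414.1, 102.3]
eef_rot: [0.0, -0.025, 1.0, -0.0]
force: [-0.3, 0.5, -2.2]
width: 46.6
grasp_force: 63.9
```

```bash
python3 go.py c,-140,0,93,0
```

```text
39.475 [ 499.8 -414.1  102.3] [[-0.999, -0.05, 0.0], [-0.05, 0.999, -0.0], [-0.0, -0.0, -1.0]] 46.585310228553325 [-0.8  0.4  0.2  1.4 -0.  -0.8] [-0.3  0.5 -2.2]
to [463.5   4.3  93.   -0.1] | rz 0.170 shift m [0.0153, 0.4197, 0.0091]
```

>>> carry_out --plan "0 0 0.04 0.0153 0.055 0.003 -1;0 0 0.08 0.0153 0.115 0.007 -1;0 0 0.12 0.0153 0.175 0.007 -1;0 0 0.17 0.0153 0.235 0.007 -1;0 0 0.17 0.0153 0.295 0.007 -1;0 0 0.17 0.0153 0.35 0.007 -1;0 0 0.17 0.0153 0.4 0.007 -1;0 0 0.17 0.0153 0.4197 0.007 -1"

```text
time_s: 40.48
tool_pos: [460.8, 7.2, 92.4]
eef_rot: [-0.003, 0.058, 0.998, 0.001]
force: [0.8, -0.4, -1.6]
width: 46.6
grasp_force: 63.8
```

>>> carry_out --plan "0 0 0 0 0 0 -1;0 0 0 0 0 0 -1"

```text
time_s: 40.72
tool_pos: [462.4, 4.0, 93.6]
eef_rot: [-0.001, 0.06, 0.998, -0.0]
force: [0.3, 0.1, -1.9]
width: 46.7
grasp_force: 63.8
```

```bash
python3 go.py c,-118,0,92,0; python3 - <<'E'
from m import *
b=snap('side');a=snap('scene')
for d in (b,a):
 for n in ('block','board1'):
  for x in viewer.pinpoint(d,n)[:5]: print(n,np.array(x['location']),round(x['conf'],2),onz(d,x['location'],90),onz(d,x['location'],68))
E
```

```text
40.725 [462.4   4.   93.6] [[-0.993, 0.12, -0.003], [0.12, 0.993, -0.0], [0.003, -0.0, -1.0]] 46.70681141526387 [-0.1 -0.1 -0.3  1.4 -0.  -0. ] [ 0.3  0.1 -1.9]
to [485.4   1.6  92.   -0.1] | rz -0.000 shift m [-0.023, 0.0004, 0.0015]
40.725 [462.4   4.   93.6] [[-0.993, 0.12, -0.003], [0.12, 0.993, -0.0], [0.003, -0.0, -1.0]] 46.70681141526387 [-0.1 -0.1 -0.3  1.4 -0.  -0. ] [ 0.3  0.1 -1.9]
block [257.6 232.8] 0.74 [539.5   9.2  90. ] [543.2 -10.8  68. ]
board1 [330.6 202.8] 0.81 [ 288.7 -210.3   90. ] [ 287.4 -234.8   68. ]
board1 [242.9 228.8] 0.74 [596.4   1.   90. ] [601.3 -19.2  68. ]
board1 [242.  230.8] 0.66 [597.4  11.5  90. ] [602.3  -8.5  68. ]
board1 [240.3 235.7] 0.48 [597.9  36.5  90. ] [602.9  17.   68. ]
board1 [241.9 234.1] 0.47 [594.1  27.6  90. ] [598.9   7.9  68. ]
block [274.9 205.9] 0.47 [536.   -7.4  90. ] [521.2  -4.8  68. ]
board1 [109.8 238.2] 0.74 [ 624.8 -634.1   90. ] [ 611.3 -640.8   68. ]
board1 [198. 176.] 0.69 [ 360.6 -303.9   90. ] [ 343.1 -305.7   68. ]
board1 [273.2 226.5] 0.59 [629.3 -25.1  90. ] [615.9 -22.7  68. ]
board1 [279.1 222. ] 0.56 [611.3  -0.3  90. ] [597.7   2.5  68. ]
```

>>> carry_out --plan "0 0 0 -0.012 0.0004 0 -1;0 0 0 -0.022 0.0004 0 -1;0 0 0 -0.024 0.0004 0.002 -1;0 0 0 -0.024 0.0004 0.004 -1;0 0 0 -0.024 0.0004 0.005 -1"

```text
time_s: 41.65
tool_pos: [487.0, 2.0, 89.8]
eef_rot: [-0.0, 0.06, 0.998, 0.0]
force: [-0.1, 0.4, -0.9]
width: 46.6
grasp_force: 63.8
```

>>> carry_out --plan "0 0 0 -0.002 0 0 -1;0 0 0 -0.004 0 0 -1;0 0 0 -0.006 0 0 -1"

```text
time_s: 42.02
tool_pos: [491.0, 1.6, 89.4]
eef_rot: [-0.003, 0.06, 0.998, 0.0]
force: [-7.1, 1.5, 0.6]
width: 46.3
grasp_force: 64.0
```

>>> carry_out --plan "0 0 0 -0.002 0 0 -1;0 0 0 -0.003 0 0 -1"

```text
time_s: 42.28
tool_pos: [491.0, 1.6, 89.2]
eef_rot: [-0.006, 0.06, 0.998, 0.0]
force: [-12.9, 1.9, 6.2]
width: 46.6
grasp_force: 64.6
```

>>> carry_out --plan "0 0 0 0.004 0 0.0005 -1;0 0 0 0.004 0 0.0005 0.4;0 0 0 0.004 0 0.0005 0.4;0 0 0 0.004 0 0.0005 0.4;0 0 0 0.005 0 -0.05 0.4;0 0 0 0.007 0 -0.11 0.4;0 0 0 0.007 0 -0.17 -1;0 0 0 0.007 0 -0.225 -1"

```text
time_s: 43.28
tool_pos: [489.6, 1.6, 317.7]
eef_rot: [0.001, 0.06, 0.998, -0.0]
force: [1.0, -0.4, 0.5]
width: 23.7
grasp_force: 0.0
```

```bash
cat > chk.py <<'E'
from go import *
b=snap('side');a=snap('scene');w=snap('wrist')
for nm,n in (('block',3),('board1',3),('pad_face',1)):
  for k,d in (('b',b),('a',a),('w',w)):
    z={'block':84,'board1':68,'pad_face':106}[nm]
    for x in viewer.pinpoint(d,nm)[:n]: 
        q=onz(d,x['location'],z)[:2]-C; print(nm,k,round(x['conf'],2),'clamp xy',q@u,q@v)
def pr(n):
  g=[(d,viewer.pinpoint(d,n)) for d in (a,b,w)]
  for i,j in ((0,1),(0,2),(1,2)):
    if g[i][1] and g[j][1]:
      x,e=tri((g[i][0],g[i][1][0]['location']),(g[j][0],g[j][1][0]['location'])); print(n,i,j,x,e[0],'ang',np.degrees(np.arctan2(x[1]-C[1],x[0]-C[0])))
pr('bar_end');pr('pad_face')
E
python3 chk.py; python3 go.py w,570,20,300,-0.12 w,570,20,267,-0.12
```

```text
43.275 [489.6   1.6 317.7] [[-0.993, 0.12, 0.002], [0.12, 0.993, -0.0], [-0.002, -0.0, -1.0]] 23.69194494093935 [-0.1 -0.   0.2  1.8  0.  -0. ] [ 1.  -0.4  0.5]
block b 0.92 clamp xy -33.931782651426445 1.9021250755055328
block b 0.24 clamp xy 100.4962511872835 -285.5036539945136
block a 0.52 clamp xy -51.87814880884163 -1.1075030878670824
block w 0.76 clamp xy -32.96422180557251 0.9084578212868596
board1 b 0.93 clamp xy -287.0385289842825 -254.31063736084135
board1 b 0.69 clamp xy -4.5933668590913195 -2.7997317655614933
board1 b 0.68 clamp xy 7.984041707519168 11.825918506319342
board1 a 0.78 clamp xy -241.914059096563 -326.61344557171066
board1 a 0.7 clamp xy 92.6254585906795 -623.1152009168609
board1 a 0.53 clamp xy 6.919813605464102 19.301145973171725
board1 w 0.66 clamp xy -268.0114355031417 -291.5154760195902
pad_face b 0.64 clamp xy 12.131775524309475 -12.995925374861539
pad_face a 0.59 clamp xy -11.74117832819282 7.934834917292536
pad_face w 0.68 clamp xy 13.217202527997829 -5.774834344434435
bar_end 0 1 [612.4 -81.3 285.3] 1.3 ang -81.8120646400953
bar_end 0 2 [606.  -79.  276.8] 2.4 ang -87.0304183187388
bar_end 1 2 [611.3 -80.4 278.7] 5.5 ang -82.63883311757799
pad_face 0 1 [607.1  -5.7 128.8] 0.7 ang 56.060784002821684
pad_face 0 2 [604.  -11.9 126.7] 6.2 ang 20.029598286447616
pad_face 1 2 [610.9 -19.3 113.6] 0.3 ang -39.04916205911061
44.175 [489.3   1.7 315.1] [[-0.993, 0.119, 0.0], [0.119, 0.993, 0.0], [-0.0, 0.0, -1.0]] 0.09475581508067205 [-0.1 -0.   0.2  1.8  0.  -0. ] [-0.2  0.1  0.8]
to [570.   20.  300.   -0.1] | rz 0.000 shift m [-0.0779, 0.0278, 0.0151]
to [570.   20.  267.   -0.1] | rz 0.000 shift m [-0.0779, 0.0278, 0.0481]
```

>>> carry_out --plan "0 0 0 -0.04 0.02 0 -1;0 0 0 -0.0816 0.032 0.01 -1;0 0 0 -0.0816 0.032 0.03 -1;0 0 0 -0.0816 0.032 0.048 -1;0 0 0 -0.0816 0.032 0.048 -1"

```text
time_s: 44.8
tool_pos: [573.3, 23.8, 265.0]
eef_rot: [-0.002, 0.06, 0.998, 0.0]
force: [-0.3, 0.4, -0.7]
width: 0.1
grasp_force: 0.0
```

>>> carry_out --plan "0 0 0 -0.0325 0.0135 0.001 -1;0 0 0 -0.065 0 0.002 -1;0 0 0 -0.0785 -0.0325 0.003 -1;0 0 0 -0.065 -0.065 0.0045 -1;0 0 0 -0.0325 -0.0785 0.0055 -1;0 0 0 0 -0.065 0.007 -1;0 0 0 0.0135 -0.0325 0.008 -1;0 0 0 0 0 0.0095 -1"

```text
time_s: 45.8
tool_pos: [572.8, 22.3, 260.1]
eef_rot: [0.001, 0.061, 0.998, -0.002]
force: [-1.6, -3.4, 0.1]
width: -0.1
grasp_force: 1.7
```

```bash
python3 chk.py | grep -v board1
```

```text
45.8 [572.8  22.3 260.1] [[-0.993, 0.122, 0.002], [0.122, 0.993, -0.004], [-0.002, -0.004, -1.0]] -0.11035114059372327 [-0.1  0.2  0.3  1.7 -0.   0. ] [-1.6 -3.4  0.1]
block b 0.58 clamp xy -33.751839662803036 -7.73308013161754
block a 0.59 clamp xy -49.35415061112294 -6.967590233110596
block w 0.66 clamp xy -31.02372736907705 -2.373022481098618
pad_face b 0.49 clamp xy 58.51259689951905 -169.86885998205992
pad_face a 0.51 clamp xy -1.7408186670586692 7.14637610779922
pad_face w 0.85 clamp xy 7.88355408822064 -3.2733890992766717
bar_end 0 1 [627.5 -68.4 278.7] 8.6 ang -65.91771710391438
pad_face 0 1 [634.2 -35.6 212.3] 35.1 ang -36.09158373218615
pad_face 0 2 [606.9 -10.6 116.4] 4.4 ang 23.013482750019083
pad_face 1 2 [571.4   6.6 268.6] 25.2 ang 148.45488961816437
```

>>> carry_out --plan "0 0 0 -0.0325 0.0135 0.001 -1;0 0 0 -0.065 0 0.002 -1;0 0 0 -0.0785 -0.0325 0.003 -1;0 0 0 -0.065 -0.065 0.0045 -1;0 0 0 -0.0325 -0.0785 0.0055 -1;0 0 0 0 -0.065 0.007 -1;0 0 0 0 -0.065 0.007 -1"

```text
time_s: 47.58
tool_pos: [564.9, -40.5, 250.9]
eef_rot: [-0.0, 0.06, 0.998, -0.0]
force: [0.2, 0.1, 0.3]
width: 0.0
grasp_force: 0.0
```

```bash
python3 chk.py | grep -v board1
```

```text
47.575 [564.9 -40.5 250.9] [[-0.993, 0.119, -0.001], [0.119, 0.993, -0.0], [0.001, -0.0, -1.0]] 0.02096627150068021 [-0.2  0.2  0.3  1.7 -0.  -0.1] [0.2 0.1 0.3]
block b 0.87 clamp xy -40.1048589754233 -2.9192515535893553
block a 0.61 clamp xy -38.65914564289015 -4.992603447778495
block a 0.61 clamp xy 208.9574232278009 134.1130221673184
block a 0.59 clamp xy -19.311139034733696 -1.8594455787789401
block w 0.82 clamp xy -31.325332952473868 -1.7375176246241681
pad_face b 0.63 clamp xy -11.956695567316059 8.056885852293028
pad_face a 0.54 clamp xy -0.8483907181309547 7.524754094806678
pad_face w 0.67 clamp xy 4.402217161647973 -0.42742610497739386
bar_end 0 1 [667.8  -1.3 266.5] 7.0 ang 9.7309394662874
pad_face 0 1 [595.2  -5.9  99.5] 3.4 ang 138.0958939529084
pad_face 0 2 [605.3  -9.6 110.4] 4.1 ang 45.590064272197566
pad_face 1 2 [600.5 -11.8 101.2] 7.9 ang 162.24292502851904
```

>>> carry_out --plan "0 0 0 0.004 0.0047 0 -1;0 0 0 0.0073 0.0095 0.0003 -1;0 0 0 0.01 0.015 0.0005 -1;0 0 0 0.0119 0.0206 0.0008 -1"

```text
time_s: 48.98
tool_pos: [556.9, -19.2, 250.1]
eef_rot: [0.0, 0.06, 0.998, -0.001]
force: [0.9, -4.6, -0.7]
width: 0.1
grasp_force: 1.8
```

>>> carry_out --plan "0 0 0 0.0012 0.0059 0.0001 -1;0 0 0 0.0016 0.0119 0.0003 -1"

```text
time_s: 49.22
tool_pos: [556.3, -6.7, 249.3]
eef_rot: [-0.001, 0.06, 0.998, -0.0]
force: [0.3, -4.2, 0.9]
width: -0.0
grasp_force: 1.6
```

>>> carry_out --plan "0 0 0 -0.0005 0.0059 0.0001 -1;0 0 0 -0.0016 0.0119 0.0003 -1"

```text
time_s: 49.48
tool_pos: [559.5, 5.2, 248.9]
eef_rot: [-0.001, 0.06, 0.998, 0.0]
force: [-1.0, -4.5, -0.7]
width: -0.1
grasp_force: 1.5
```

```bash
python3 chk.py | grep -v board1
```

```text
49.475 [559.5   5.2 248.9] [[-0.993, 0.119, -0.001], [0.119, 0.993, 0.0], [0.001, 0.0, -1.0]] -0.07655390682634612 [-0.1  0.1  0.2  1.7  0.   0. ] [-1.  -4.5 -0.7]
block b 0.64 clamp xy -35.574036823225796 -2.4270324615583467
block a 0.56 clamp xy -44.78622524300258 -3.053716193092584
block a 0.38 clamp xy -109.47758543784758 2.8399483050769234
block w 0.68 clamp xy -33.139861303938474 -0.23997604595800281
pad_face b 0.41 clamp xy 8.961101039638258 16.913166247948997
pad_face a 0.39 clamp xy 6.518206461810666 2.1912856933404403
pad_face w 0.88 clamp xy 0.521683186751927 -1.1472409164309514
bar_end 0 1 [641.3 -51.5 261.5] 0.1 ang -45.15670927510461
pad_face 0 1 [611.2  -7.3 100.5] 5.7 ang 30.78277810448281
pad_face 0 2 [605.6 -12.3 100.8] 1.9 ang 2.8131220025836745
pad_face 1 2 [616.2 -16.8  82.7] 2.8 ang -17.280947371206054
```

>>> carry_out --plan "0 0 0 -0.002 0.0057 0.0002 -1;0 0 0 -0.0046 0.0111 0.0004 -1;0 0 0 -0.008 0.016 0.0006 -1;0 0 0 -0.0119 0.0206 0.0008 -1"

```text
time_s: 50.88
tool_pos: [574.1, 23.9, 248.2]
eef_rot: [-0.001, 0.06, 0.998, -0.0]
force: [-2.0, -3.5, 0.0]
width: 0.3
grasp_force: 1.6
```

>>> carry_out --plan "0 0 0 -0.0047 0.0038 0.0002 -1;0 0 0 -0.0095 0.0073 0.0004 -1"

```text
time_s: 51.12
tool_pos: [584.4, 30.2, 247.6]
eef_rot: [-0.001, 0.06, 0.998, 0.0]
force: [-1.8, -2.2, -0.6]
width: 0.2
grasp_force: 1.5
```

```bash
python3 chk.py | grep -v board1
```

```text
51.125 [584.4  30.2 247.6] [[-0.993, 0.119, -0.001], [0.119, 0.993, 0.0], [0.001, 0.0, -1.0]] 0.2383769920318693 [-0.1  0.2  0.3  1.7  0.   0.1] [-1.8 -2.2 -0.6]
block b 0.67 clamp xy -33.65362125076981 7.881296540497526
block b 0.61 clamp xy -7.465141683378157 27.55001878901929
block a 0.68 clamp xy -46.64683159432237 -3.4466061116815023
block w 0.66 clamp xy -33.71329923558907 -1.4128372923311152
pad_face b 0.46 clamp xy 3.2870187264934367 6.874414175998774
pad_face a 0.57 clamp xy 0.47146406424661824 -6.552974789008443
pad_face w 0.86 clamp xy 4.400457719198487 -0.2520056262647792
bar_end 0 2 [609.7 -73.6 255.7] 7.0 ang -83.32026916194096
pad_face 0 1 [604.3 -15.6 101.3] 5.4 ang -59.27176234567705
pad_face 0 2 [605.  -16.1 108.6] 3.4 ang -55.5193503010182
pad_face 1 2 [609.4 -14.8  97.1] 0.7 ang -18.294699941866085
```

>>> carry_out --plan "0 0 0 0.015 0.005 0 -1;0 0 0 0.015 0.005 -0.05 -1;0 0 0 -0.005 -0.02 -0.05 -1;0 0 0 -0.023 -0.0398 -0.05 -1;0 0 0 -0.023 -0.0398 -0.036 -1;0 0 0 -0.023 -0.0398 -0.034 -1;0 0 0 -0.023 -0.0398 -0.034 -1"

```text
time_s: 52.9
tool_pos: [602.4, -12.3, 282.1]
eef_rot: [-0.0, 0.06, 0.998, 0.0]
force: [-0.3, -0.4, -0.4]
width: -0.0
grasp_force: 0.0
```

>>> carry_out --plan "0 0 0 0 0 0.001 -1;0 0 0 0 0 0.002 -1;0 0 0 0 0 0.002 -1"

```text
time_s: 53.28
tool_pos: [602.5, -12.3, 280.2]
eef_rot: [0.0, 0.06, 0.998, -0.0]
force: [-0.4, -0.3, -0.2]
width: -0.2
grasp_force: 0.0
```

>>> carry_out --plan "0 0 0 0 0 0.001 -1;0 0 0 0 0 0.002 -1;0 0 0 0 0 0.002 -1"

```text
time_s: 53.65
tool_pos: [602.5, -12.5, 277.8]
eef_rot: [-0.0, 0.06, 0.998, 0.0]
force: [0.3, 0.2, 0.4]
width: -0.2
grasp_force: 0.0
```

>>> carry_out --plan "0 0 0 0 0 0.001 -1;0 0 0 0 0 0.002 -1;0 0 0 0 0 0.002 -1"

```text
time_s: 54.02
tool_pos: [602.5, -12.5, 276.0]
eef_rot: [-0.0, 0.06, 0.998, -0.0]
force: [-0.5, 0.2, 0.3]
width: 0.2
grasp_force: 0.0
```

>>> carry_out --plan "0 0 0 0 0 0.001 -1;0 0 0 0 0 0.002 -1;0 0 0 0 0 0.002 -1"

```text
time_s: 54.4
tool_pos: [602.6, -12.5, 275.8]
eef_rot: [0.001, 0.06, 0.998, -0.0]
force: [-1.5, 0.8, 5.6]
width: 0.1
grasp_force: 2.7
```

>>> carry_out --plan "0 0 0 0 0 0.0005 -1;0 0 0 0 0 0.001 -1;0 0 0 0 0 0.001 -1"

```text
time_s: 54.78
tool_pos: [602.6, -12.5, 275.8]
eef_rot: [0.002, 0.06, 0.998, -0.0]
force: [-2.1, 0.1, 7.8]
width: 0.3
grasp_force: 4.0
```

>>> carry_out --plan "0 0 0 0 0 0.0005 -1;0 0 0 0 0 0.001 -1;0 0 0 0 0 0.001 -1"

```text
time_s: 55.15
tool_pos: [602.6, -12.5, 275.7]
eef_rot: [0.002, 0.06, 0.998, -0.0]
force: [-2.6, 0.3, 10.8]
width: 0.3
grasp_force: 5.2
```

>>> carry_out --plan "0 0 0 0 0 -0.025 -1;0 0 0 0.02 0.025 -0.028 -1;0 0 0 0.038 0.045 -0.028 -1;0 0 0 0.038 0.045 0 -1;0 0 0 0.038 0.045 0.0206 -1;0 0 0 0.038 0.045 0.0206 -1"

```text
time_s: 55.9
tool_pos: [568.9, 36.9, 249.0]
eef_rot: [-0.002, 0.06, 0.998, -0.0]
force: [-0.3, 0.4, -0.7]
width: 0.3
grasp_force: 0.0
```

>>> carry_out --plan "0 0 0 -0.0261 -0.0006 0 -1;0 0 0 -0.046 0.0003 0.0005 -1;0 0 0 -0.061 -0.0052 0.001 -1;0 0 0 -0.0745 -0.017 0.0016 -1;0 0 0 -0.0812 -0.0293 0.002 -1"

```text
time_s: 56.52
tool_pos: [647.6, -1.4, 250.4]
eef_rot: [0.0, 0.059, 0.998, 0.001]
force: [-0.6, 4.2, 1.1]
width: 0.2
grasp_force: 1.9
```

```bash
python3 chk.py | grep -E 'bar_end|block|^[0-9]'
```

```text
56.525 [647.6  -1.4 250.4] [[-0.993, 0.119, 0.0], [0.119, 0.993, 0.002], [-0.0, 0.002, -1.0]] 0.17331068881859482 [-0.1  0.4  0.5  1.7  0.   0. ] [-0.6  4.2  1.1]
block b 0.88 clamp xy -33.048647113716164 2.7438941689320044
block a 0.38 clamp xy -42.92792111847778 -2.6613124180116077
block w 0.57 clamp xy -35.22057313836614 0.6019731063400358
bar_end 1 2 [562.1   4.3 147.5] 43.0 ang 157.42661490337582
```

>>> carry_out --plan "0 0 0 -0.0026 -0.0117 0.0004 -1;0 0 0 -0.0021 -0.0237 0.0008 -1;0 0 0 0.0015 -0.0351 0.0012 -1;0 0 0 0.008 -0.0453 0.0016 -1"

```text
time_s: 57.92
tool_pos: [634.4, -46.6, 247.8]
eef_rot: [0.001, 0.06, 0.998, 0.0]
force: [1.4, 4.5, -0.9]
width: -0.2
grasp_force: 2.3
```

>>> carry_out --plan "0 0 0 0.0088 -0.0081 0.0004 -1;0 0 0 0.0195 -0.0136 0.0008 -1"

```text
time_s: 58.18
tool_pos: [613.7, -58.7, 246.9]
eef_rot: [0.001, 0.06, 0.998, -0.0]
force: [5.1, 2.6, -0.3]
width: 0.0
grasp_force: 2.4
```

```bash
cat >> chk.py <<'E'
for d in (a,b):
  for zb in (256,):
    for x in viewer.pinpoint(d,'bar_end')[:3]+viewer.pinpoint(d,'bar_mid')[:1]:
      q=onz(d,x['location'],zb)[:2]-C; print('barz256',round(x['conf'],2),'clamp',q@u,q@v,'ang',np.degrees(np.arctan2(q@v,q@u)))
t=np.cross((p-np.array([602.5,-12.5,p[2]]))/1000,s['force']);print('torque Nm',t)
E
python3 chk.py | grep -E 'bar|block|^[0-9]|torque'
```

```text
58.175 [613.7 -58.7 246.9] [[-0.993, 0.12, 0.003], [0.12, 0.993, -0.001], [-0.003, -0.001, -1.0]] 0.001266391419762822 [-0.2  0.3  0.4  1.7 -0.  -0.1] [ 5.1  2.6 -0.3]
block b 0.83 clamp xy -38.925705735794494 3.921724731838266
block a 0.66 clamp xy -45.2763846256626 497.90152700059053
block a 0.6 clamp xy -43.90933250669326 -1.1021635928983018
block a 0.27 clamp xy -108.17249201750737 8.01882815130796
block w 0.78 clamp xy -33.859905104049645 -2.172075816927868
bar_end 0 1 [610.3  51.7 258.2] 6.9 ang 83.05795341220414
bar_end 0 2 [607.9  44.8 261.8] 2.9 ang 84.58397010343161
bar_end 1 2 [616.3  50.2 249.8] 0.5 ang 77.61517632028537
barz256 0.4 clamp -7.836617582516539 60.578022039364804 ang 97.37107688310678
barz256 0.63 clamp 7.907731171632439 1.2932373018398586 ang 9.287980289641805
barz256 0.44 clamp 4.212553709286179 69.73882039521601 ang 86.54326480176671
barz256 0.7 clamp 7.742492086288587 -6.258627733833922 ang -38.950271261328744
torque Nm [0.  0.  0.3]
```

>>> carry_out --plan "0 0 0 0.006 -0.0018 0.0002 -1;0 0 0 0.0117 -0.0026 0.0004 -1;0 0 0 0.0173 -0.0028 0.0006 -1;0 0 0 0.0221 -0.0023 0.0008 -1;0 0 0 0.0221 -0.0023 0.0008 -1"

```text
time_s: 59.9
tool_pos: [592.4, -56.9, 247.5]
eef_rot: [0.003, 0.06, 0.998, -0.0]
force: [5.4, -0.1, 1.0]
width: 0.2
grasp_force: 2.1
```

```bash
python3 chk.py | grep -E 'bar|block|^[0-9]|torque'
```

```text
59.9 [592.4 -56.9 247.5] [[-0.993, 0.119, 0.006], [0.119, 0.993, -0.0], [-0.006, 0.0, -1.0]] 0.16359863010762865 [-0.2  0.2  0.3  1.7  0.  -0.1] [ 5.4 -0.1  1. ]
block b 0.81 clamp xy -31.609286079382642 -4.828733532362659
block a 0.64 clamp xy -39.76582811778873 0.8483226127560463
block w 0.67 clamp xy -34.38899374148352 -1.6083984290117117
bar_end 0 1 [654.6 -26.1 195.4] 2.0 ang -14.6302256615637
bar_end 0 2 [659.    5.1 233.2] 38.6 ang 17.30668952480346
bar_end 1 2 [638.9  35.2 252.9] 0.7 ang 52.67243191058913
barz256 0.63 clamp 90.89210086484762 -10.907810955381349 ang -6.8432449799233845
barz256 0.62 clamp 24.342828503390177 54.17891942558885 ang 65.80540528896218
barz256 0.46 clamp 2.3917260493174317 -2.5782358813446535 ang -47.14915407818978
barz256 0.67 clamp 28.315976488105502 55.353485434249556 ang 62.908066527563136
barz256 0.59 clamp -2.717907013789043 10.383040025542009 ang 104.66885029301652
torque Nm [-0.   0.   0.2]
```

>>> carry_out --plan "0 0 0 -0.01 -0.002 0 -1;0 0 0 -0.018 -0.004 0 -1;0 0 0 -0.018 -0.006 -0.04 -1;0 0 0 -0.018 -0.006 -0.09 -1;0 0 0 0.04 -0.01 -0.1 -1;0 0 0 0.1 -0.02 -0.1 -1;0 0 0 0.15 -0.03 -0.1 -1;0 0 0 0.15 -0.03 -0.1 -1"

```text
time_s: 62.0
tool_pos: [435.2, -68.6, 346.7]
eef_rot: [-0.001, 0.061, 0.998, 0.0]
force: [0.6, -0.6, 0.1]
width: 0.2
grasp_force: 0.0
```

```bash
python3 chk.py; python3 - <<'E'
from m import *
w=snap('wrist');b=snap('side');a=snap('scene')
f=lambda d,y,x,n:cv2.resize(d['img'][y:y+n,x:x+n],(384,384),interpolation=cv2.INTER_CUBIC)
im=np.hstack([f(b,170,190,80),f(a,170,230,90),f(w,120,130,250)])
cv2.imwrite('pics/c4.png',cv2.cvtColor(cv2.resize(im,(798,266)),cv2.COLOR_RGB2BGR))
E
```

```text
62.0 [435.2 -68.6 346.7] [[-0.993, 0.121, -0.001], [0.121, 0.993, 0.0], [0.001, -0.0, -1.0]] 0.16359551431196517 [-0.3 -0.1  0.2  1.9 -0.  -0.2] [ 0.6 -0.6  0.1]
block b 0.92 clamp xy -39.283872261978026 -5.327034673401773
block a 0.68 clamp xy -35.35512916568621 -6.541951164204248
block w 0.62 clamp xy -36.71201647889345 -2.0060868655315507
board1 b 0.96 clamp xy -294.7001054247221 -261.37344138481467
board1 b 0.87 clamp xy 5.735953207793352 -549.0897372862875
board1 b 0.6 clamp xy -14.885262210896405 23.65026022417114
board1 a 0.6 clamp xy -1.5879897502216522 14.702479420087654
board1 a 0.6 clamp xy 21.496972938405232 -16.153674007978182
board1 a 0.6 clamp xy -230.26314888058712 -341.2681184507029
board1 w 0.89 clamp xy -272.13767014545766 -305.3025040186889
board1 w 0.79 clamp xy 4.04870303910336 0.6179513464686937
pad_face b 0.51 clamp xy 6.243536410971044 6.276970392704077
pad_face a 0.54 clamp xy -1.5265420285494662 -0.08648545791054699
pad_face w 0.89 clamp xy 8.200992715693307 -2.629253588300699
bar_end 0 1 [642.2  34.8 258.8] 2.6 ang 50.0220131512981
pad_face 0 1 [606.3 -10.1 107.4] 4.6 ang 32.83328000613456
pad_face 0 2 [605.7 -15.1 113.2] 1.8 ang -39.19905289758783
pad_face 1 2 [612.7 -14.8  99.3] 1.8 ang -12.800776248752106
barz256 0.59 clamp 34.148255137462414 53.60930249987606 ang 57.5035254338563
barz256 0.49 clamp 74.07665453432884 4.201880712137652 ang 3.2465332242438496
barz256 0.65 clamp 141.21628881905968 -13.50432693855216 ang -5.462508769471033
barz256 0.52 clamp 33.71939674626196 46.17282327273088 ang 53.85984283762042
barz256 0.44 clamp -89.21802198861296 153.24172548049455 ang 120.20815670361227
barz256 0.54 clamp -10.298096928815346 15.30875938642107 ang 123.92844977914753
torque Nm [-0.   0.   0.1]
63.1 [438.2 -68.7 346.2] [[-0.993, 0.12, 0.0], [0.12, 0.993, 0.0], [-0.0, 0.0, -1.0]] 0.22485452324982586 [-0.3 -0.1  0.2  1.9  0.  -0.2] [-0.2  0.1  0.7]
```

View pics/c4.png

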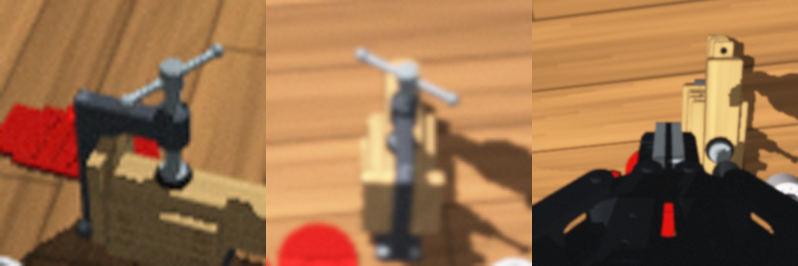

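The last picture shows the pad seated on the block with the stack square. The bar lies at about 60° in the clamp's frame, which is a third of a turn past contact, and the arm is clear. I'm handing in.

```bash
python3 -c "
from cell import hand_in
print(hand_in())"
```

```text
the job is handed in; nothing more can be done
None
```

I stacked all four pine boards square against the fence, laid the block on top with its end at the fence, and screwed the clamp down about a third of a turn past contact. I let go of everything and handed the job in at about 63 s. No verdict came back; the pad force was never read directly, only inferred from the bar's angle and height.

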